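# Lock the suction tube onto the bench fume port

## Task

Take the aluminium suction tube off its parking base and slide it, flared end down, over the black stub of the fume port. Press it gently down against the sprung collar and turn it until the stub's spring button pops out through the hole in the tube, so that the tube stays locked when you let go. Stop turning once it has popped, never push or twist hard on the port, and leave the circuit board, the parts box and the solder reel where they are.

Things in the scene. Friction and masses are not known exactly. Their poses are not given: they have to be found in the camera images.
- tube_mid (a point): Centre of the loose aluminium suction tube, on its axis, 70 mm above its lower end; z points to its plain upper end, x to the side with the hole. 140 mm long, about 0.14 kg, outside 41 mm, bore 35 mm, open at both ends; the lowest 9 mm flare to a 51 mm wide mouth (45 inside). Starts upright, flare down, hole facing away from the robot within 30 degrees.
- tube_hole (a point): Centre of the one hole through the tube's wall, 11 mm wide, 13 mm high, 28 mm above the tube's lower end and 19 mm from its axis; x points outwards.
- tube_grip (a point): Where to grip the tube: on its axis, 110 mm above its lower end; the straight plain part there is 41 mm across.
- park_top (a point): Centre of the top of the low fixed black parking disc (80 mm wide, 8 mm high) on which the tube stands at the start; z up. A 24 mm thick spigot stands up 22 mm from it inside the tube, so lift the tube straight up at first, by 35 mm or more.
- port: Fume port fixed to the bench; origin on the bench at its axis, z up. A steel flange 90 mm wide, 12 mm high, carries a 54 mm wide black sprung collar and, through it, an upright black stub that does not turn. The collar's top is 34 mm above the bench.
- port_axis (a point): Centre of the top of the port's stub, 85 mm above the bench, z up. Stub 32 mm thick (1.5 mm to spare all round in the tube), its top 12 mm tapered to 18 mm. Its spring button, 55.5 mm above the bench, points away from the robot (+x) or up to 32 degrees to either side of that: the exact direction is not measured, so look for it or find it by turning the tube.
- button (a joint): Steel spring button, 8 mm square, nose sloped on its upper side, 7.5 mm out of the stub. 0 = fully out, 0.004 to 0.008 = held in by the tube's wall. The flared mouth pushes it in at any angle (up to about 10 N). It pops through the hole when the hole faces it within about 5 degrees and the tube's lower end is 25.5 to 29.5 mm above the bench; then the tube turns only a little further (do not force it), and once let go it rises until the hole's lower edge meets the button.
- collar (a joint): How far the port's sprung collar is pressed down: 0 to 0.010 m. Its spring takes about 2 N at first and 9 N at its hard stop. The button can pop through the hole with the collar 4.5 to 8.5 mm down (about 5 to 8 N); at the stop the tube is too low.
- board: Green circuit board lying on the bench, 110 x 150 x 4 mm with parts up to 14 mm high; origin at its underside's centre. Leave it alone.
- partbox: Small black parts box 60 x 50 x 28 mm with its lid standing open (78 mm high in all); origin at its underside's centre. Leave it alone.
- reel: Solder reel standing on its flat side, 60 mm wide, 36 mm high; origin at its underside's centre. Leave it alone.

How it is judged:
On the way, in this order (a step that is already met when the one before it is completed fails the run):
1. the tube is lifted clear of its parking base (z of tube_mid in the frame of park_top above 0.095 m), for 0.05 s.
2. the tube is slid down over the stub and has pushed the button in (horizontal distance between tube_mid and port_axis below 0.004 m and z of tube_mid in the frame of port below 0.116 m and value of joint button above 0.0025 m).
At the end, for the whole second after the job is handed in: The tube stands at rest on the port, upright to 0.06 rad and on the stub's axis to 4 mm, its lower end 23 to 33 mm above the bench with the collar held down at least 2 mm, and the button is out through the hole (joint below 2 mm); nothing holds it (horizontal distance between tube_mid and port_axis below 0.004 m and angle between the z axis of tube_mid and the z axis of port_axis, either way round below 0.06 rad and z of tube_mid in the frame of port between 0.093 and 0.103 m and value of joint button below 0.002 m and value of joint collar above 0.002 m and linear speed of tube below 0.02 m/s); the robot touches nothing.
It fails at once if more than 30 N on the fume port (flange, collar, stub or button) (contact force between anything else and port above 30 N).
It fails at once if the tube is tipped over (angle between tube_mid's own z axis and vertical above 0.6 rad).
It fails at once if the circuit board is shoved more than 15 mm (distance of board from where it was at the start of the episode above 0.015 m).
It fails at once if the parts box is shoved more than 15 mm (distance of partbox from where it was at the start of the episode above 0.015 m).
It fails at once if the solder reel is shoved more than 15 mm (distance of reel from where it was at the start of the episode above 0.015 m).
It also fails if it takes over 58 s, if anything falls off the work surface, if the arm or the gripper's body presses on something with over 40 N, if the wrist force passes 120 N, or if a joint passes its speed limit or range.

## Robot

A 6-joint arm with a two-finger parallel gripper is mounted at the origin on the work surface. World frame = base frame: x ahead of the robot, y to its left, z up, the work surface at z = 0. Lengths are in m, angles in rad, forces in N, time in s.
With the tool pointing down it reaches from about 0.4 to 0.825 m from the base axis. Payload 7 kg.
Tool frame: the origin (TCP) lies between the finger pads; the fingertips stand 22 mm ahead of it and the grasp point (between the pads) lies 3 mm ahead of it; z points along the fingers, y is the direction in which the jaws open and shut (so a half turn about z gives the same grasp; the last joint's range is limited). The gripper opens to 88 mm and grips with 3 to 60 N. Pads are 19 mm wide; open, the fingers measure 130 mm over their backs; the gripper's body (78 mm by 193 mm) begins 47 mm behind the grasp point.
Start: joints at [0.288, 0.359, 0.012, 0, -1.224, -0.288], TCP at [0.675, -0, 0.249] pointing down, gripper open.
Joint ranges: [-3.07, 3.07], [-1.43, 2.12], [-1.02, 1.25], [-3.03, 1.67], [-3.05, -0], [-3.03, 3.03]. Speed limits (rad/s): [2.39, 2.39, 3.01, 3.14, 3.14, 3.14].

## Interface

Orientations are given as [roll, pitch, yaw] about the fixed x, y, z axes, in that order (R = Rz(yaw) Ry(pitch) Rx(roll)).
In Python, from station import arm, optics gives the robot as it stands. The module is installed in compiled form; this text tells all that it offers.
- The arm moves only by the tool jog_arm, never from a script. Its argument "motion" is a list that holds one entry, the list of rows, each a list of 7 numbers: the shift along the tool's x, y, z in m, then the turn, a rotation vector about the tool's x, y, z in degrees, then the finger opening in m, from 0 to 0.0876. In form: [[[x, y, z, rx, ry, rz, grip], ...]]. A call has 1 to 8 rows; each row is the pose to reach, as a shift and turn from the pose measured when the call began, along the tool's axes at that moment; what a row does not reach only later rows make up. A row lasts 1/10 s, in which the tool goes at most 50 mm and 8.59 degrees, less where a joint would pass 70% of its speed; a pose out of reach is approached as far as the arm can. A call with a gripper value outside its range is refused whole. The fingers move at their own pace and stop on an object; "newtons" is the grip in N (left out, the last holds). Time passes only in rows, so rows that repeat a pose let the fingers close. It gives the time, the measured TCP pose, the force and the opening at its end, in the units of the state.
- arm.get_state(): the state, without advancing time (a new reading comes with each control period).
- optics.grab_frame(name): name is "scene" or "side" or "wrist"; returns the picture (400x640x3 uint8, red, green, blue); there is no depth.
- optics.camera_model(name): a dict with "mtx" (3x3 intrinsics, pixels), "D" ([k1, k2, p1, p2, k3] as OpenCV has them; the pictures are not rectified), "R" (3x3) and "t" (3): a world point X has camera coordinates R X + t; the wrist camera has in their place "mount" (4x4, takes a point from camera to tool coordinates, whose origin is the TCP and whose axes are the flange's). Camera axes: x right, y down, z forward; pixel columns grow to the right and rows downward; lengths in m; the calibration is good to about 2 mm. A picture is of the moment at which its call begins: read the wrist's pose just before it. camera_model takes no time and is no camera call.
- arm.job_done(): hands the job in, once; it reports no verdict.
The state is a dict: "t": time; "q": joint angles; "qd": joint speeds; "joint_efforts": joint torques, N m; "eef_pos": TCP position; "ee_rot": TCP orientation; "force": force on the tool from outside, world axes, zero at the start; "moment": the same for the moment, N m; "width": finger opening in m.
Only numpy, scipy, OpenCV 4.12 (cv2) and the standard library are available. Lean on these libraries where they do the work, as an engineer would, in place of code of your own. Each camera call takes 0.05 s, during which the arm holds its last target.

## Working session

There is one attempt and no reset: what is moved stays moved. The work goes in short steps, Python scripts to look and compute and a tool call to move; the robot and the scene stay as the last step left them, time stands still between calls to the robot, and variables do not carry over. Pictures are saved under pics/ and viewed, and the job is handed in when it is done.

Besides the shell and the picture viewer there is one more tool, called after ">>>" as name(argument=value, ...) on one line, values as JSON. jog_arm: Moves the arm, as the interface text tells. Its arguments: {"type":"object","properties":{"motion":{"type":"array","items":{"type":"array","items":{"type":"array","items":{"type":"number"}}}},"newtons":{"type":"number"}},"required":["motion"]}

```bash
mkdir -p pics
cat > h.py <<'E'
import numpy as np, cv2
from station import arm, optics
def shot(n,f):
    im=optics.grab_frame(n); cv2.imwrite('pics/'+f,im[:,:,::-1]); return im
def ray(n,px):
    m=optics.camera_model(n); K=np.array(m['mtx']);D=np.array(m['D'],float);R=np.array(m['R']);t=np.array(m['t']).ravel()
    p=cv2.undistortPoints(np.array([[px]],float),K,D)[0,0]
    d=R.T@np.array([p[0],p[1],1]); return -R.T@t, d/np.linalg.norm(d)
def onz(n,px,z):
    o,d=ray(n,px); return o+d*(z-o[2])/d[2]
def proj(n,X):
    m=optics.camera_model(n); R=np.array(m['R']);t=np.array(m['t'],float).ravel()
    return cv2.projectPoints(np.atleast_2d(np.array(X,float)),cv2.Rodrigues(R)[0],t,np.array(m['mtx']),np.array(m['D'],float))[0][:,0]
E
python3 - <<'E'
from h import *
s=arm.get_state();print(s)
for n in('scene','side','wrist'): shot(n,n+'0.png')
for n in('scene','side'):print(n,ray(n,(320,200)))
print(optics.camera_model('wrist'))
E
```

```text
{'t': 0.0, 'q': array([ 2.88082884e-01,  3.59374837e-01,  1.10591906e-02, -3.46406489e-04,
       -1.22410992e+00, -2.88083356e-01]), 'qd': array([ 3.55599220e-04, -4.51075367e-04,  1.37696281e-03,  5.91354196e-04,
        6.77029422e-05,  1.04268518e-03]), 'joint_efforts': array([-8.00930356e-04, -5.82726967e+01,  2.93058443e+01,  6.99745238e+00,
        6.93249181e-03, -2.06530804e-04]), 'eef_pos': array([ 6.74542266e-01, -3.82365862e-05,  2.47631275e-01]), 'ee_rot': array([ 3.13993802e+00, -1.50711226e-04, -1.57091464e+00]), 'force': array([ 0.66801456, -0.22759123, -0.56981907]), 'moment': array([-0.0197578 , -0.03445552,  0.00753283]), 'width': 0.0877398393593333}
scene (array([ 1.21128703, -0.21343267,  0.63578739]), array([-0.70840362,  0.22583469, -0.66870247]))
side (array([ 0.03874096, -0.76658581,  0.64160546]), array([ 0.54768708,  0.68202261, -0.48464835]))
{'mtx': array([[284.15262175,   0.        , 321.57097399],
       [  0.        , 284.15262175, 197.73232708],
       [  0.        ,   0.        ,   1.        ]]), 'D': array([-0.03522606,  0.        ,  0.        ,  0.        ,  0.        ]), 'mount': array([[ 2.70537860e-04, -9.68171826e-01, -2.50286321e-01,
         6.62947713e-02],
       [ 9.99999729e-01,  9.04053301e-05,  7.31202140e-04,
         1.26174968e-04],
       [-6.85302094e-04, -2.50286451e-01,  9.68171588e-01,
        -1.36052587e-01],
       [ 0.00000000e+00,  0.00000000e+00,  0.00000000e+00,
         1.00000000e+00]])}
```

View pics/scene0.png

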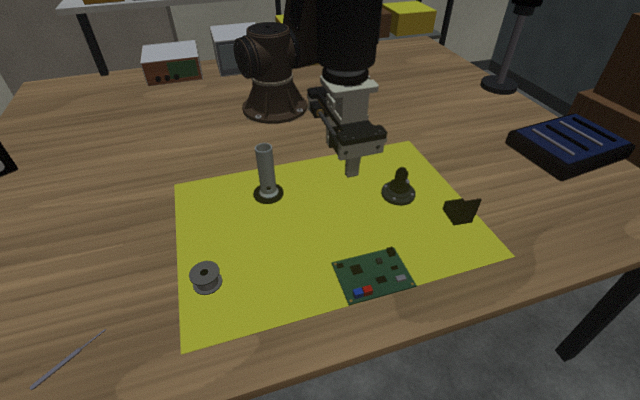

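View pics/side0.png

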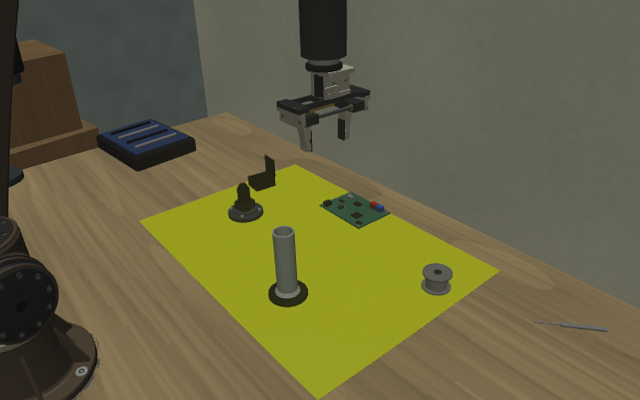

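View pics/wrist0.png

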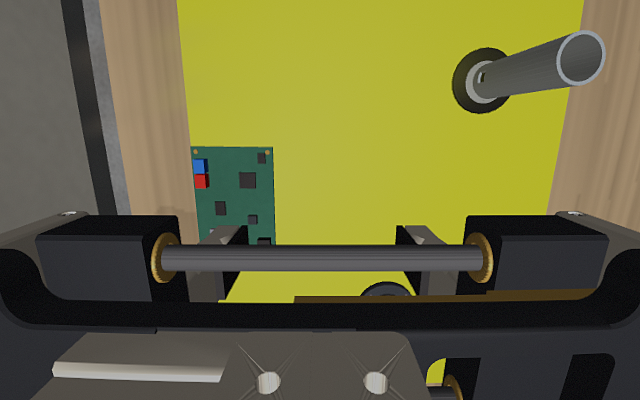

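Run:
```python
import cv2
a=cv2.imread('pics/scene0.png')
c=cv2.resize(a[135:210,235:305],None,fx=8,fy=8,interpolation=2)
cv2.imwrite('pics/z1.png',c)
c=cv2.resize(a[150:230,370:490],None,fx=6,fy=6,interpolation=2)
cv2.imwrite('pics/z2.png',c)
b=cv2.imread('pics/side0.png')
c=cv2.resize(b[215:310,250:325],None,fx=6,fy=6,interpolation=2)
cv2.imwrite('pics/z3.png',c)
c=cv2.resize(b[145:230,215:300],None,fx=7,fy=7,interpolation=2)
cv2.imwrite('pics/z4.png',c)
```

```text
(no output)
```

View pics/z1.png

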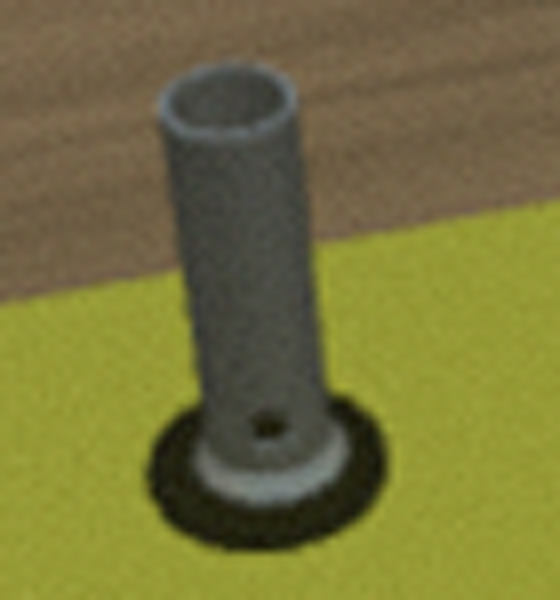

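View pics/z2.png

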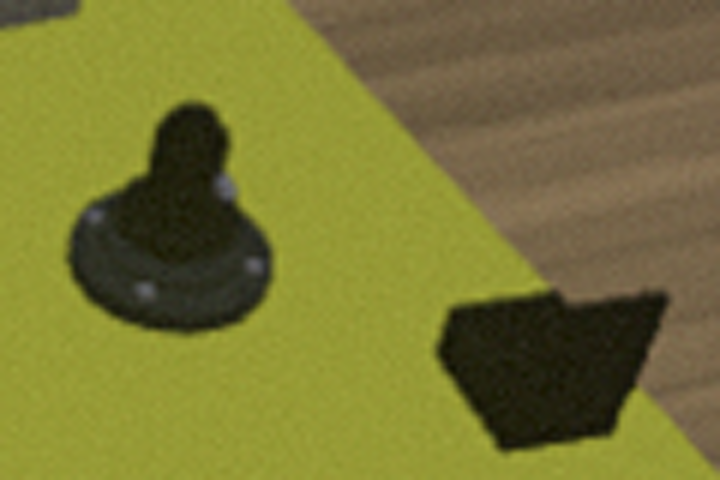

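View pics/z3.png

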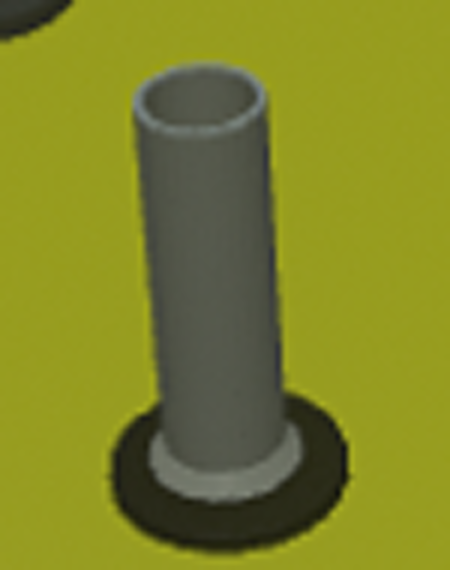

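View pics/z4.png

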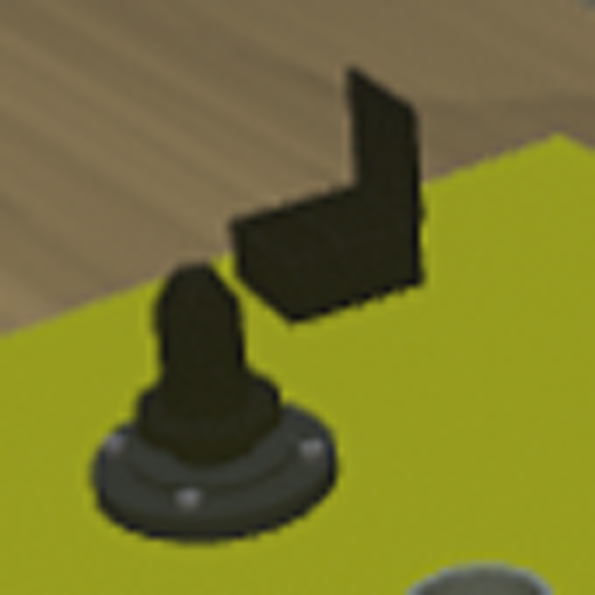

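```bash
cat > loc.py <<'E'
from h import *
def up(z,f,x0,y0): return ((z[0]+.5)/f-.5+x0,(z[1]+.5)/f-.5+y0)
def bearing_meet(a,b):
    # a,b lists of rays -> least squares xy of vertical line
    A=[];B=[]
    for o,d in a+b:
        n=np.array([-d[1],d[0]])/np.hypot(d[0],d[1]); A.append(n);B.append(n@o[:2])
    s=np.linalg.lstsq(np.array(A),np.array(B),rcond=None); r=np.array(A)@s[0]-B
    return s[0],abs(r).max()
def mids(n,im,z0,z1,xy,half=16,thr=None):
    hsv=cv2.cvtColor(im,cv2.COLOR_RGB2HSV)
    out=[]
    for z in np.linspace(z0,z1,9):
        c=proj(n,[[*xy,z]])[0]; r=int(round(c[1])); row=hsv[r].astype(int)
        m=(row[:,1]<thr[0])|(row[:,2]<thr[1])
        x=int(round(c[0]))
        if not m[x]: continue
        l=x
        while m[l-1]: l-=1
        q=x
        while m[q+1]: q+=1
        out.append(((l+q)/2,r,q-l+1))
    return out
E
python3 - <<'E'
from loc import *
S=cv2.imread('pics/scene0.png')[:,:,::-1].copy();D=cv2.imread('pics/side0.png')[:,:,::-1].copy()
a=onz('scene',up((229,103),8,235,135),.148);b=onz('side',up((200,101),6,250,215),.148)
print('tube top',a,b)
h=onz('scene',up((267,426),8,235,135),.036);print('hole',h)
t=(a+b)[:2]/2
d1=onz('scene',up((268,470),8,235,135),.008);d2=onz('side',up((230,470),6,250,215),.008);print('disc',d1,d2)
hs=onz('scene',up((191,120),6,370,150),.085);hd=onz('side',up((197,277),7,215,145),.085);print('stub top',hs,hd)
f1=onz('scene',up((171,250),6,370,150),.012);f2=onz('side',up((214,462),7,215,145),.012);print('flange',f1,f2)
print('button',onz('scene',up((224,187),6,370,150),.0555))
for nm,xy,z0,z1 in(('tube',t,.05,.14),('stub',(hs+hd)[:2]/2,.05,.07)):
  ms=mids('scene',S,z0,z1,xy,thr=(120,60));md=mids('side',D,z0,z1,xy,thr=(120,60))
  print(nm,ms,md)
  ms=[m for m in ms if m[2]<30];md=[m for m in md if m[2]<30]
  if ms and md: print(bearing_meet([ray('scene',m[:2]) for m in ms],[ray('side',m[:2]) for m in md]))
for n,px in(('scene',(205,285)),('scene',(462,215))):print(onz(n,px,0))
print(onz('scene',(374,277),0))
E
```

```text
tube top [ 0.47439426 -0.12026186  0.148     ] [ 0.46963826 -0.11819801  0.148     ]
hole [ 0.49056318 -0.12318646  0.036     ]
disc [ 0.4791341  -0.12325402  0.008     ] [ 0.46645642 -0.12442457  0.008     ]
stub top [0.58229823 0.20068862 0.085     ] [0.57724645 0.20741227 0.085     ]
flange [0.58102851 0.20347451 0.012     ] [0.5739585  0.20426343 0.012     ]
button [0.59495462 0.21450024 0.0555    ]
tube [(267.0, 179, 15), (266.5, 175, 16), (266.5, 172, 16), (34.0, 168, 479), (32.5, 165, 482), (114.0, 161, 361), (130.5, 157, 370), (143.5, 154, 378), (174.0, 150, 417)] [(286.0, 274, 21), (286.0, 269, 21), (285.0, 264, 21), (285.0, 260, 21), (284.5, 255, 22), (284.0, 250, 21), (284.0, 245, 21), (283.5, 240, 22), (283.0, 235, 21)]
(array([ 0.46850315, -0.11962234]), np.float64(0.0007189882291406269))
stub [(400.0, 180, 17), (401.0, 179, 15), (400.5, 178, 12), (400.5, 177, 12), (400.5, 177, 12), (400.5, 176, 12), (401.0, 175, 11), (401.5, 174, 12), (401.5, 173, 12)] [(243.5, 197, 12), (243.5, 196, 12), (243.5, 195, 12), (243.5, 194, 12), (243.5, 193, 12), (243.5, 192, 12), (242.5, 191, 12), (242.5, 191, 12), (242.5, 190, 12)]
(array([0.57547916, 0.20707454]), np.float64(0.001680163563895054))
[ 0.71520835 -0.30612155  0.        ]
[0.70090141 0.32257461 0.        ]
[ 8.04882566e-01  3.54858111e-02 -1.11022302e-16]
```

>>> jog_arm(motion=[[[-0.295,0.097,0,0,0,0,0.0876],[-0.295,0.097,0,0,0,0,0.0876],[-0.295,0.097,0,0,0,0,0.0876],[-0.295,0.097,0,0,0,0,0.0876],[-0.295,0.097,0,0,0,0,0.0876],[-0.295,0.097,0,0,0,0,0.0876],[-0.295,0.097,0,0,0,0,0.0876],[-0.295,0.097,0,0,0,0,0.0876]]])

```text
t: 0.95
eef_pos: [0.5767, 0.297, 0.2474]
ee_rot: [3.14, -0.0, -1.568]
force: [-0.7, -0.9, 0.7]
width: 0.0875
```

```bash
cat >> loc.py <<'E'
from scipy.spatial.transform import Rotation as Ro
import json
def wcam(s):
    m=optics.camera_model('wrist'); M=np.array(m['mount']); T=np.eye(4); T[:3,:3]=Ro.from_euler('xyz',s['ee_rot']).as_matrix();T[:3,3]=s['eef_pos']
    return T@M
def wray(C,px):
    m=optics.camera_model('wrist')
    p=cv2.undistortPoints(np.array([[px]],float),np.array(m['mtx']),np.array(m['D'],float))[0,0]
    return C[:3,3],C[:3,:3]@np.array([*p,1])
def wonz(C,px,z):
    o,d=wray(C,px); return o+d*(z-o[2])/d[2]
def wproj(C,X):
    m=optics.camera_model('wrist'); I=np.linalg.inv(C)
    return cv2.projectPoints(np.atleast_2d(np.array(X,float)),cv2.Rodrigues(I[:3,:3])[0],I[:3,3],np.array(m['mtx']),np.array(m['D'],float))[0][:,0]
def wshot(f):
    s=arm.get_state(); im=shot('wrist',f); C=wcam(s); np.save('pics/'+f+'.npy',C); print(s['t'],s['eef_pos'],s['ee_rot']); return im,C
E
python3 -c "
from loc import *
im,C=wshot('w1.png')
p=wproj(C,[[.577,.205,.085]])[0];print(p)
x,y=max(0,int(p[0])-75),max(0,int(p[1])-75);print(x,y)
cv2.imwrite('pics/w1z.png',cv2.resize(im[y:y+150,x:x+150,::-1],None,fx=4,fy=4,interpolation=2))"
```

```text
0.95 [0.57672661 0.29700093 0.24740401] [ 3.13969080e+00 -4.98802664e-04 -1.56773459e+00]
[320.94728247  98.0966724 ]
245 23
```

View pics/w1z.png

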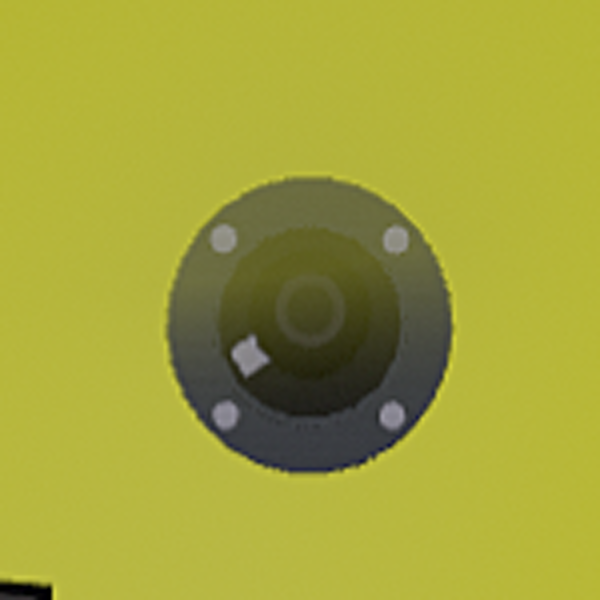

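The port is seen from above: stub ring at zoomed (310,310), flange centred at about (309,325), button at (250,356), so it points to +x and a bit to +y.

```bash
python3 -c "
from loc import *
C=np.load('pics/w1.png.npy'); u=lambda a,b:up((a,b),4,245,23)
st=wonz(C,u(310,310),.085);fl=wonz(C,u(309.5,325),.012)
im=cv2.imread('pics/w1.png');h=cv2.cvtColor(im,cv2.COLOR_BGR2HSV)
m=((h[:,:,1]<150)|(h[:,:,2]<110)|(h[:,:,0]<24)|(h[:,:,0]>36)).astype('uint8')
n,l,s,c=cv2.connectedComponentsWithStats(m);k=l[105,320];print(s[k],c[k])
if 2000<s[k][4]<6000: 
  e=cv2.fitEllipse(max(cv2.findContours((l==k).astype('uint8'),0,1)[0],key=len));print(e,wonz(C,e[0],.011))
b=wonz(C,u(250,356),.0555)
print(st,fl,b)
for a in (st,fl): d=(b-a);print(np.hypot(*d[:2]),np.degrees(np.arctan2(d[1],d[0])))
"
```

```text
[ 287   67   71   75 4152] [321.90558767 103.92654143]
((321.90673828125, 103.92389678955078), (70.38489532470703, 73.25347137451172), 0.8478549718856812) [0.57576335 0.20557214 0.011     ]
[0.57581632 0.20693367 0.085     ] [0.5756506  0.20558085 0.012     ] [0.5922812  0.21681721 0.0555    ]
0.019203557519063788 30.97555356839036
0.02007069184105969 34.04469036686098
```

>>> jog_arm(motion=[[[0.325,0.107,-0.05,0,0,0,0.0876],[0.325,0.107,-0.05,0,0,0,0.0876],[0.325,0.107,-0.05,0,0,0,0.0876],[0.325,0.107,-0.05,0,0,0,0.0876],[0.325,0.107,-0.05,0,0,0,0.0876],[0.325,0.107,-0.05,0,0,0,0.0876],[0.325,0.107,-0.05,0,0,0,0.0876],[0.325,0.107,-0.05,0,0,0,0.0876]]])

```text
t: 1.8
eef_pos: [0.469, -0.0345, 0.2995]
ee_rot: [-3.141, -0.001, -1.575]
force: [0.2, -0.1, -0.6]
width: 0.0878
```

```bash
python3 -c "
from loc import *
im,C=wshot('w2.png')
p=wproj(C,[[.470,-.1195,.1]])[0];print(p)
x,y=max(0,int(p[0])-75),max(0,int(p[1])-75);print(x,y)
cv2.imwrite('pics/w2z.png',cv2.resize(im[y:y+150,x:x+150,::-1],None,fx=4,fy=4,interpolation=2))"
```

```text
1.8 [ 0.46897259 -0.0344893   0.29946532] [-3.14139633e+00 -5.40510832e-04 -1.57450663e+00]
[320.10533891 107.54831084]
245 32
```

View pics/w2z.png

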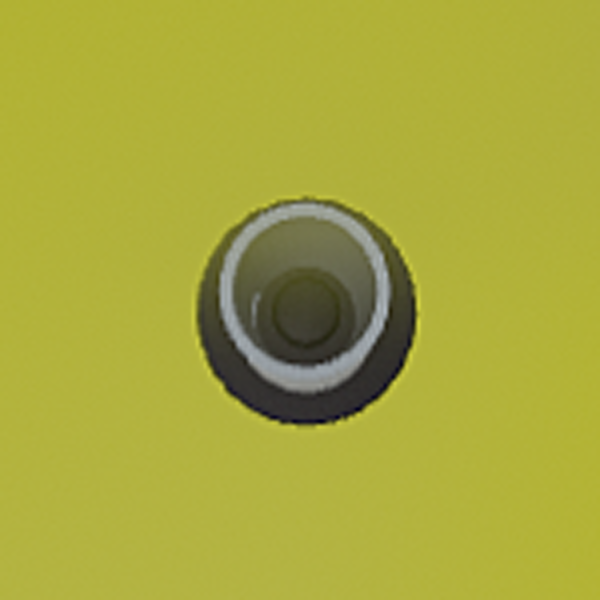

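```bash
python3 -c "
from loc import *
C=np.load('pics/w2.png.npy'); u=lambda a,b:up((a,b),4,245,32)
print(wonz(C,u(305.5,285),.148),wonz(C,u(305.5,291),.148),wonz(C,u(306.5,313),.008))
print([wonz(C,u(x,285),.148)[0] for x in(220,391)])
print('hole inside',wonz(C,u(256,310),.036))
C0=wcam({'eef_pos':[.6745,0,.2476],'ee_rot':[3.13994,-.00015,-1.5709]})
print('hole w0',wonz(C0,(481,77),.036))
"
```

```text
[ 0.46891169 -0.12114816  0.148     ] [ 0.4689171  -0.11975864  0.148     ] [ 0.46875396 -0.12141761  0.008     ]
[np.float64(0.48955796125888507), np.float64(0.44826446371158674)]
hole inside [ 0.48576201 -0.12110176  0.036     ]
hole w0 [ 0.48900551 -0.12089786  0.036     ]
```

>>> jog_arm(motion=[[[0.045,0,0,0,0,0,0.0876],[0.086,0,0,0,0,0,0.0876],[0.086,0,0.05,0,0,0,0.0876],[0.086,0,0.1,0,0,0,0.0876],[0.086,0,0.14,0,0,0,0.0876],[0.086,0,0.165,0,0,0,0.0876],[0.086,0,0.1785,0,0,0,0.0876],[0.086,0,0.1785,0,0,0,0.0876]]])

```text
t: 2.65
eef_pos: [0.4681, -0.1192, 0.1181]
ee_rot: [3.137, -0.001, -1.575]
force: [-0.5, 0.6, 0.1]
width: 0.0875
```

```bash
python3 -c "
from loc import *
im,C=wshot('w3.png')
for n in('scene','side'): shot(n,n+'1.png')
"
```

```text
2.65 [ 0.4680561  -0.11924161  0.11812584] [ 3.13675736e+00 -6.52803273e-04 -1.57528174e+00]
```

View pics/scene1.png

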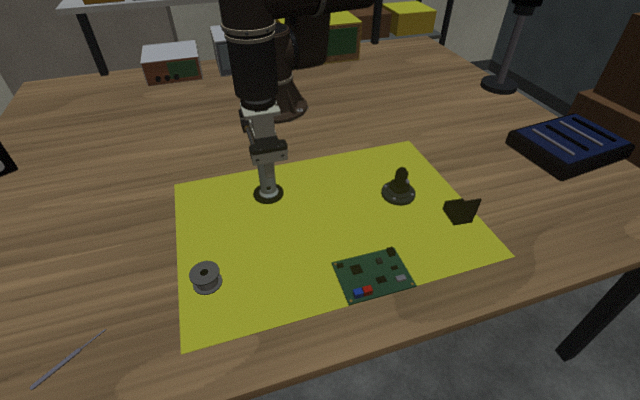

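View pics/w3.png

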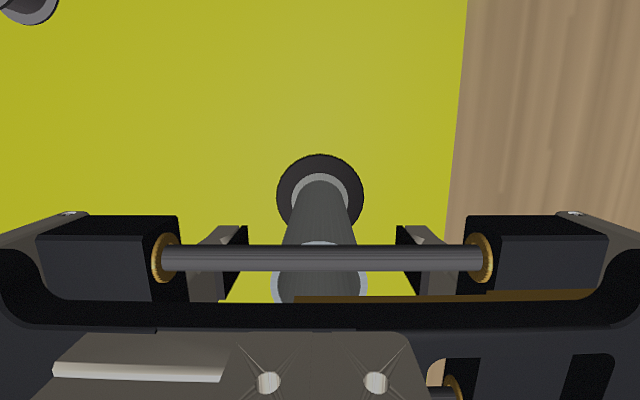

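>>> jog_arm(motion=[[[0.0015,0,-0.002,0,0,0,0.0876],[0.0015,0,-0.002,0,0,0,0.06],[0.0015,0,-0.002,0,0,0,0.03],[0.0015,0,-0.002,0,0,0,0.03],[0.0015,0,-0.002,0,0,0,0.03],[0.0015,0,-0.002,0,0,0,0.03],[0.0015,0,-0.002,0,0,0,0.03],[0.0015,0,-0.002,0,0,0,0.03]]], newtons=30)

```text
t: 3.6
eef_pos: [0.4702, -0.1204, 0.1231]
ee_rot: [-3.141, -0.0, -1.574]
force: [1.0, 0.9, -1.0]
width: 0.0409
```

```bash
python3 -c "
from loc import *
print(arm.get_state())"
```

```text
{'t': 3.6, 'q': array([ 1.55823966e-01,  1.71999950e-01, -5.67653778e-01,  6.06562900e-04,
       -8.30344758e-01, -1.59743476e-01]), 'qd': array([ 5.16836407e-04,  8.99413137e-04, -1.84864139e-03, -3.68264989e-04,
        4.57538151e-05, -4.55439119e-04]), 'joint_efforts': array([-1.71597360e-02, -3.72969818e+01,  2.30346930e+01,  5.51146522e+00,
       -5.40953223e-02, -8.01360038e-04]), 'eef_pos': array([ 0.47018025, -0.12044953,  0.12308683]), 'ee_rot': array([-3.14073379e+00, -3.15470531e-04, -1.57430695e+00]), 'force': array([ 0.97506769,  0.86906031, -1.02688503]), 'moment': array([-0.00121756, -0.01252902,  0.02353886]), 'width': 0.04090248123692406}
```

>>> jog_arm(motion=[[[0,0,-0.02,0,0,0,0.03],[0,0,-0.05,0,0,0,0.03],[0,0,-0.08,0,0,0,0.03],[0,0,-0.11,0,0,0,0.03],[0,0,-0.12,0,0,0,0.03],[0,0,-0.12,0,0,0,0.03]]])

```text
t: 4.2
eef_pos: [0.4707, -0.1203, 0.2443]
ee_rot: [-3.138, 0.0, -1.574]
force: [-0.5, 0.4, -1.9]
width: 0.0411
```

```bash
python3 -c "
from loc import *
S=shot('scene','s2.png');D=shot('side','d2.png');s=arm.get_state();print(s['eef_pos'],s['ee_rot'],s['width'],s['force'])
p=s['eef_pos'];print(proj('scene',[p]),proj('side',[p]))
cv2.imwrite('pics/s2z.png',np.hstack([cv2.resize(S[60:210,220:320,::-1],None,fx=4,fy=4,interpolation=2),cv2.resize(D[150:300,230:330,::-1],None,fx=4,fy=4,interpolation=2)]))
"
```

```text
[ 0.46941275 -0.12029055  0.24195543] [ 3.14104043e+00  1.07591027e-04 -1.57464416e+00] 0.04118594890951392 [-1.06672351 -0.17032145 -2.11108117]
[[258.28170217 110.78220499]] [[280.22004583 186.62489831]]
```

View pics/s2z.png

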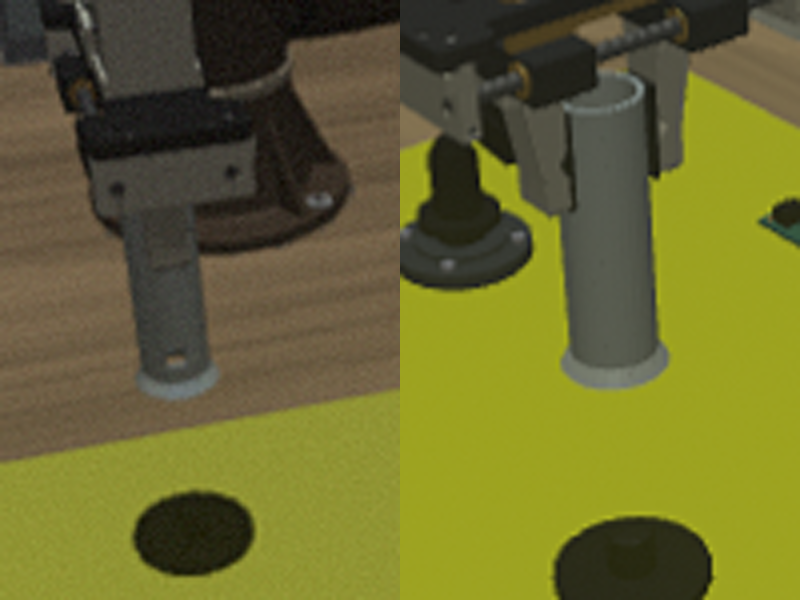

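>>> jog_arm(motion=[[[-0.04,-0.013,0,0,0,-3,0.03],[-0.085,-0.028,0,0,0,-6,0.03],[-0.13,-0.042,0,0,0,-9,0.03],[-0.175,-0.057,0,0,0,-12,0.03],[-0.22,-0.071,0,0,0,-15,0.03],[-0.265,-0.086,0,0,0,-15,0.03],[-0.305,-0.099,0,0,0,-15,0.03],[-0.3265,-0.106,0,0,0,-15,0.03]]])

```text
t: 5.1
eef_pos: [0.5766, 0.2085, 0.2392]
ee_rot: [3.138, -0.001, -1.311]
force: [-0.1, 0.0, -1.8]
width: 0.0412
```

```bash
python3 -c "
from loc import *
P=[]
for i in range(8):
  s=arm.get_state();P.append([*s['eef_pos'],*s['ee_rot'],*s['force']]);
  im=optics.grab_frame('side' if i%2 else 'scene')
  cv2.imwrite('pics/h%d.png'%i,im[:,:,::-1])
P=np.array(P);np.set_printoptions(precision=4,suppress=True);print(P)
S=cv2.imread('pics/h6.png');D=cv2.imread('pics/h7.png')
cv2.imwrite('pics/hz.png',np.hstack([cv2.resize(S[60:210,350:450],None,fx=4,fy=4,interpolation=2),cv2.resize(D[80:230,195:295],None,fx=4,fy=4,interpolation=2)]))
"
```

```text
[[ 0.5766  0.2085  0.2392  3.1378 -0.0007 -1.3112 -0.1142  0.0077 -1.8419]
 [ 0.5775  0.2101  0.239   3.1383 -0.0006 -1.3105  2.8046  1.9064  0.5231]
 [ 0.5766  0.2081  0.2391  3.1376 -0.0009 -1.3106  0.1352 -0.8554 -0.9871]
 [ 0.5761  0.2066  0.2394  3.1373 -0.0009 -1.3114 -0.4598 -0.8901 -1.2348]
 [ 0.576   0.2056  0.24    3.1379 -0.0008 -1.3123 -0.0528  0.3809 -1.7195]
 [ 0.576   0.205   0.2406  3.1386 -0.0005 -1.313   0.251   0.2837 -0.1831]
 [ 0.5761  0.2047  0.2411  3.1395 -0.0003 -1.3136  0.2412  0.3899 -0.8021]
 [ 0.5763  0.2047  0.2416  3.1403  0.     -1.3138  0.2305  0.55   -0.7145]]
```

View pics/hz.png

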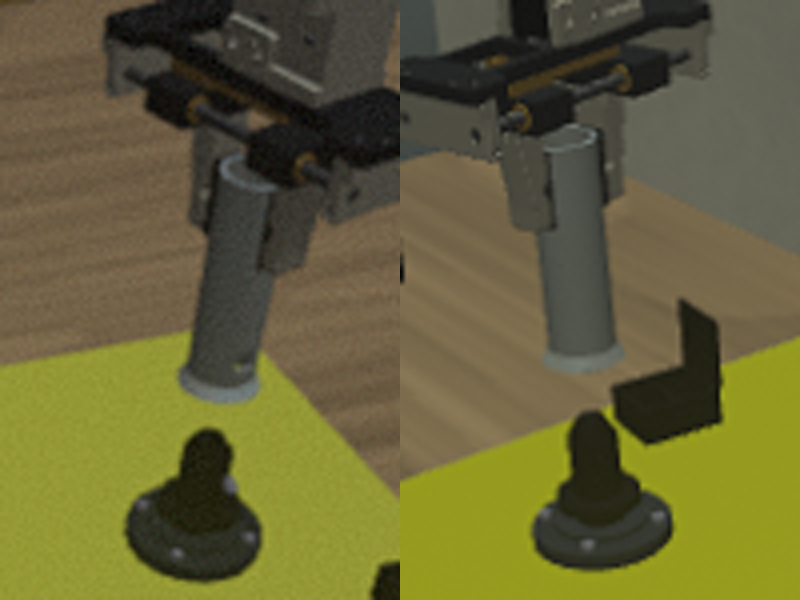

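```bash
python3 -c "
from loc import *
np.set_printoptions(precision=4,suppress=True)
S=cv2.imread('pics/h6.png');D=cv2.imread('pics/h7.png')
cv2.imwrite('pics/ha.png',cv2.resize(S[138:198,375:425],None,fx=10,fy=10,interpolation=2))
cv2.imwrite('pics/hb.png',cv2.resize(D[160:220,320-95:370-95],None,fx=10,fy=10,interpolation=2))
"
```

```text
(no output)
```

View pics/ha.png

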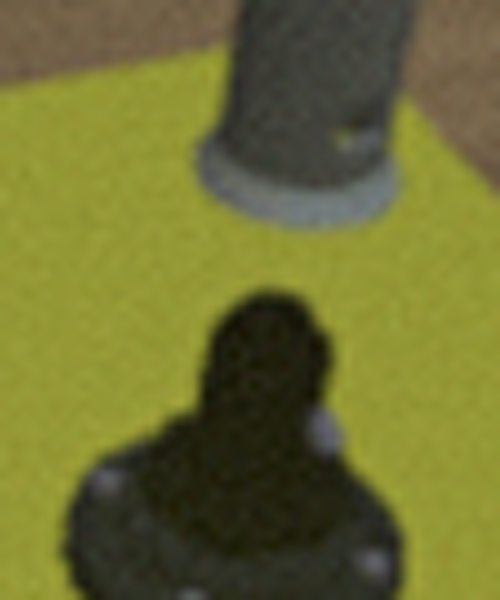

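View pics/hb.png

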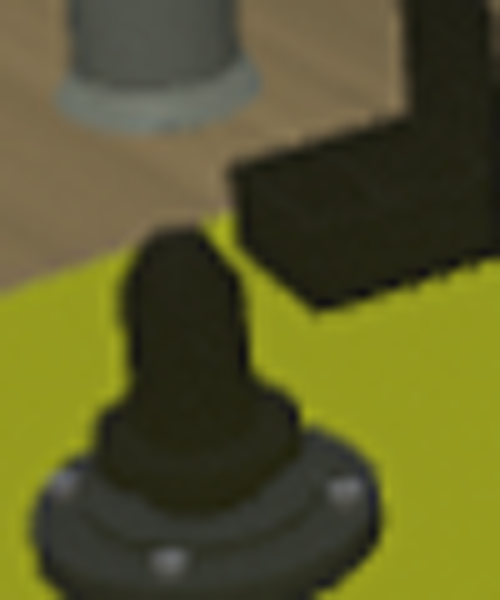

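```bash
python3 -c "
from loc import *
np.set_printoptions(precision=4,suppress=True)
a=lambda x,y:ray('scene',up((x,y),10,375,138));b=lambda x,y:ray('side',up((x,y),10,225,160))
print('mouth',bearing_meet([a(299,178)],[b(158,88)]))
print('stub',bearing_meet([a(266,365)],[b(185,320)]))
print('mouth z est',onz('scene',up((299,178),10,375,138),.126),onz('side',up((158,88),10,225,160),.126))
for z in (.126,.085,.065,.012):
  for n,x0,y0 in(('scene',375,138),('side',225,160)): print(z,n,[(proj(n,[[.576,.206,z]])[0]-[x0,y0])*10])
"
```

```text
mouth (array([0.5751, 0.2066]), np.float64(1.1102230246251565e-16))
stub (array([0.5755, 0.2068]), np.float64(1.1102230246251565e-16))
mouth z est [0.58   0.2034 0.126 ] [0.5784 0.2126 0.126 ]
0.126 scene [array([296.3507, 162.4991])]
0.126 side [array([159.2068,  94.9328])]
0.085 scene [array([271.5412, 297.4334])]
0.085 side [array([175.8608, 244.9177])]
0.065 scene [array([259.9529, 360.388 ])]
0.065 side [array([183.853 , 316.3722])]
0.012 scene [array([230.7527, 518.8202])]
0.012 side [array([204.6141, 500.4494])]
```

>>> jog_arm(motion=[[[0,0,0.01,0,0,0,0.03],[0,0,0.02,0,0,0,0.03],[0,0,0.03,0,0,0,0.03],[0,0,0.035,0,0,0,0.03],[0,0,0.035,0,0,0,0.03],[0,0,0.035,0,0,0,0.03],[0,0,0.035,0,0,0,0.03],[0,0,0.035,0,0,0,0.03]]])

```text
t: 6.3
eef_pos: [0.5766, 0.2048, 0.2073]
ee_rot: [3.142, 0.0, -1.314]
force: [-0.1, -0.4, -0.9]
width: 0.0412
```

```bash
cat > st.py <<'E'
from loc import *
import sys
np.set_printoptions(precision=4,suppress=True)
N=int(sys.argv[1]) if len(sys.argv)>1 else 4
for i in range(N):
  s=arm.get_state();print(round(s['t'],2),s['eef_pos'],s['ee_rot'],s['force'],s['moment'],'w%.4f bottom %.4f'%(s['width'],s['eef_pos'][2]-.1151))
  im=optics.grab_frame('side' if i%2 else 'scene')
  if i%2: D=im
  else: S=im
if N>1: cv2.imwrite('pics/%s.png'%sys.argv[2],np.hstack([cv2.resize(S[110:210,360:440,::-1],None,fx=5,fy=5,interpolation=2),cv2.resize(D[130:230,205:285,::-1],None,fx=5,fy=5,interpolation=2)]))
E
python3 st.py 6 i1
```

```text
6.3 [0.5766 0.2048 0.2073] [ 3.1415  0.0004 -1.3139] [-0.1184 -0.4026 -0.8918] [-0.0383  0.0631  0.0288] w0.0412 bottom 0.0922
6.35 [0.5765 0.2048 0.2073] [ 3.1414  0.0004 -1.3139] [ 0.1414  0.1599 -0.8168] [-0.0495  0.0828  0.064 ] w0.0412 bottom 0.0922
6.4 [0.5765 0.2048 0.2072] [ 3.1413  0.0004 -1.3138] [ 1.0037  0.0494 -0.6117] [ 0.011   0.0277 -0.0306] w0.0410 bottom 0.0921
6.45 [0.5764 0.2047 0.2071] [ 3.1412  0.0004 -1.3139] [-0.5479 -0.6405 -1.5287] [-0.008  -0.0134 -0.0197] w0.0413 bottom 0.0920
6.5 [0.5764 0.2047 0.2071] [ 3.1411  0.0003 -1.3139] [-0.153  -0.2464 -1.7307] [-0.0208  0.0118 -0.0078] w0.0408 bottom 0.0920
6.55 [0.5764 0.2047 0.207 ] [ 3.1411  0.0003 -1.3139] [-0.2476  0.788  -0.6965] [-0.0239  0.0428  0.003 ] w0.0411 bottom 0.0919
```

View pics/i1.png

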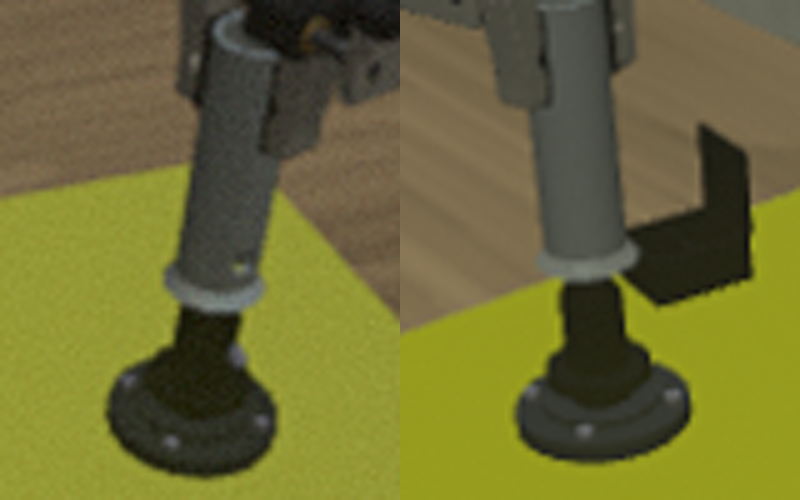

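>>> jog_arm(motion=[[[0,0,0.006,0,0,0,0.03],[0,0,0.012,0,0,0,0.03],[0,0,0.018,0,0,0,0.03],[0,0,0.024,0,0,0,0.03],[0,0,0.027,0,0,0,0.03],[0,0,0.027,0,0,0,0.03],[0,0,0.027,0,0,0,0.03]]])

```text
t: 7.3
eef_pos: [0.5765, 0.2047, 0.18]
ee_rot: [3.141, 0.0, -1.314]
force: [-0.1, -0.9, -0.8]
width: 0.041
```

```bash
python3 st.py 6 i2
```

```text
7.3 [0.5765 0.2047 0.18  ] [ 3.141   0.0002 -1.3139] [-0.1391 -0.9048 -0.7789] [0.0076 0.0465 0.0172] w0.0410 bottom 0.0649
7.35 [0.5765 0.2047 0.1802] [ 3.1413  0.0003 -1.3139] [-1.0102 -0.124  -0.3722] [-0.0024 -0.0061  0.018 ] w0.0414 bottom 0.0651
7.4 [0.5765 0.2048 0.1803] [ 3.1414  0.0004 -1.3139] [-0.1346 -0.1695 -0.4515] [ 0.0306  0.0861 -0.0006] w0.0414 bottom 0.0652
7.45 [0.5765 0.2048 0.1803] [ 3.1415  0.0004 -1.3139] [-0.4536  0.7618 -1.8723] [-0.0232  0.0506  0.0591] w0.0410 bottom 0.0652
7.5 [0.5765 0.2048 0.1803] [ 3.1415  0.0004 -1.3139] [ 0.2049  0.3799 -1.0335] [-0.0307  0.0093  0.0263] w0.0411 bottom 0.0652
7.55 [0.5765 0.2047 0.1802] [ 3.1414  0.0004 -1.3139] [-1.0063  0.3849 -0.6013] [-0.028   0.0132 -0.0022] w0.0410 bottom 0.0651
```

View pics/i2.png

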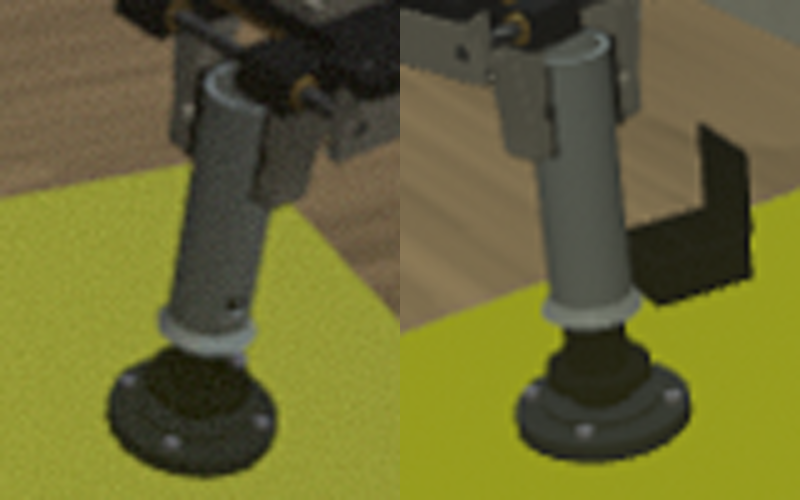

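>>> jog_arm(motion=[[[0,0,0.003,0,0,0,0.03],[0,0,0.006,0,0,0,0.03],[0,0,0.009,0,0,0,0.03],[0,0,0.012,0,0,0,0.03],[0,0,0.015,0,0,0,0.03],[0,0,0.018,0,0,0,0.03],[0,0,0.021,0,0,0,0.03],[0,0,0.024,0,0,0,0.03]]])

```text
t: 8.4
eef_pos: [0.5773, 0.2053, 0.1567]
ee_rot: [-3.14, 0.001, -1.313]
force: [1.5, 1.5, 0.8]
width: 0.0415
```

```bash
python3 st.py 8 i3
```

```text
8.4 [0.5773 0.2053 0.1567] [-3.1396  0.0009 -1.3135] [1.4523 1.4634 0.7567] [ 0.8262 -0.966  -0.0196] w0.0415 bottom 0.0416
8.45 [0.5767 0.205  0.1558] [-3.1413  0.0007 -1.3139] [ 1.8632  1.5271 -0.769 ] [ 0.795  -0.9694  0.017 ] w0.0407 bottom 0.0407
8.5 [0.5762 0.2048 0.1555] [ 3.1408  0.0006 -1.3141] [ 2.4769  2.836  -0.8715] [ 0.8102 -1.0526 -0.0304] w0.0410 bottom 0.0404
8.55 [0.5761 0.2047 0.1555] [ 3.1405  0.0005 -1.3141] [ 2.6214  2.4647 -1.1414] [ 0.8954 -1.0109 -0.009 ] w0.0411 bottom 0.0404
8.6 [0.5762 0.2047 0.1556] [ 3.1405  0.0004 -1.3141] [ 2.4139  1.703  -1.8562] [ 0.925  -1.0344  0.0011] w0.0413 bottom 0.0405
8.65 [0.5762 0.2047 0.1557] [ 3.1405  0.0004 -1.3141] [ 2.3453  2.3371 -2.8653] [ 0.9997 -1.0668  0.0311] w0.0418 bottom 0.0406
8.7 [0.5762 0.2047 0.1557] [ 3.1407  0.0004 -1.3141] [ 2.3233  2.6954 -2.8046] [ 0.9854 -1.0406 -0.0162] w0.0410 bottom 0.0406
8.75 [0.5762 0.2047 0.1558] [ 3.1407  0.0004 -1.314 ] [ 1.7519  1.3123 -3.386 ] [ 0.964  -0.9598  0.0051] w0.0409 bottom 0.0407
```

View pics/i3.png

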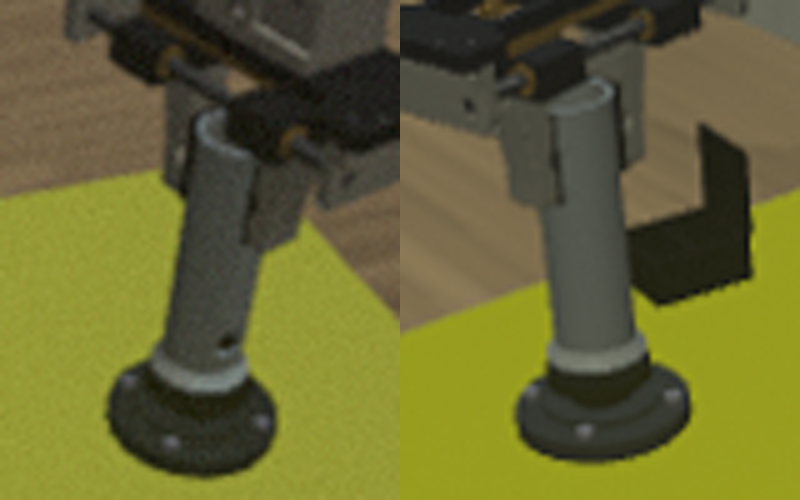

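>>> jog_arm(motion=[[[0,0,0.003,0,0,0,0.03],[0,0,0.005,0,0,0,0.03],[0,0,0.007,0,0,0,0.03],[0,0,0.009,0,0,0,0.03],[0,0,0.01,0,0,0,0.03],[0,0,0.011,0,0,0,0.03],[0,0,0.012,0,0,0,0.03],[0,0,0.0125,0,0,0,0.03]]])

```text
t: 9.6
eef_pos: [0.5765, 0.2048, 0.1437]
ee_rot: [3.141, 0.0, -1.314]
force: [1.0, 2.3, 6.0]
width: 0.0411
```

```bash
python3 st.py 8 i4
```

```text
9.6 [0.5765 0.2048 0.1437] [ 3.1415  0.0005 -1.3139] [0.9927 2.2609 6.0241] [ 0.9228 -0.5098 -0.0495] w0.0411 bottom 0.0286
9.65 [0.5765 0.2048 0.1437] [ 3.1414  0.0005 -1.3139] [1.5306 2.6637 5.4462] [ 0.986  -0.6543 -0.0211] w0.0414 bottom 0.0286
9.7 [0.5765 0.2048 0.1437] [ 3.1415  0.0005 -1.3139] [1.3299 1.8597 4.0577] [ 0.9416 -0.654   0.0016] w0.0413 bottom 0.0286
9.75 [0.5765 0.2048 0.1437] [ 3.1414  0.0005 -1.3139] [1.711  1.5144 5.1291] [ 0.9758 -0.6115  0.0055] w0.0412 bottom 0.0286
9.8 [0.5765 0.2048 0.1437] [ 3.1414  0.0005 -1.3139] [1.613  2.1733 4.4536] [ 0.9753 -0.6667 -0.0429] w0.0415 bottom 0.0286
9.85 [0.5764 0.2049 0.1437] [ 3.1414  0.0005 -1.3139] [2.5143 3.0112 4.7876] [ 0.9907 -0.6947  0.0007] w0.0417 bottom 0.0286
9.9 [0.5764 0.2048 0.1437] [ 3.1414  0.0005 -1.3139] [1.5859 2.2986 4.918 ] [ 0.9622 -0.6736 -0.0494] w0.0409 bottom 0.0286
9.95 [0.5765 0.2048 0.1437] [ 3.1414  0.0005 -1.3139] [1.6111 2.5906 5.1816] [ 0.9634 -0.6433 -0.0641] w0.0412 bottom 0.0286
```

View pics/i4.png

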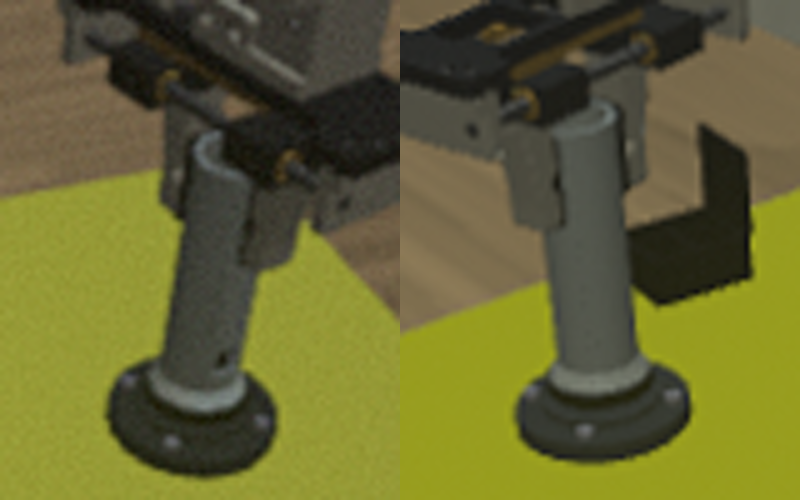

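>>> jog_arm(motion=[[[0,0,0.0005,0,0,-2,0.03],[0,0,0.0005,0,0,-4,0.03],[0,0,0.0005,0,0,-6,0.03],[0,0,0.0005,0,0,-8,0.03],[0,0,0.0005,0,0,-10,0.03],[0,0,0.0005,0,0,-12,0.03],[0,0,0.0005,0,0,-12,0.03]]])

```text
t: 10.7
eef_pos: [0.5769, 0.2048, 0.1436]
ee_rot: [-3.141, 0.0, -1.104]
force: [2.9, 1.0, 4.9]
width: 0.0413
```

```bash
python3 st.py 6 i5
```

```text
10.7 [0.5769 0.2048 0.1436] [-3.1407  0.0002 -1.1039] [2.8521 1.0374 4.9373] [ 0.5331 -1.3057 -0.025 ] w0.0413 bottom 0.0285
10.75 [0.5769 0.2048 0.1436] [-3.1408  0.0002 -1.105 ] [3.7633 1.78   4.4751] [ 0.4564 -1.3929  0.005 ] w0.0414 bottom 0.0285
10.8 [0.5769 0.2048 0.1436] [-3.1407  0.0002 -1.1052] [2.8815 1.0635 4.5695] [ 0.4854 -1.4482  0.0345] w0.0414 bottom 0.0285
10.85 [0.5769 0.2049 0.1435] [-3.1408  0.0003 -1.1052] [3.446  1.3846 4.9622] [ 0.4123 -1.5069  0.0574] w0.0410 bottom 0.0284
10.9 [0.5768 0.2048 0.1435] [-3.1409  0.0003 -1.1051] [3.6588 0.8022 4.483 ] [ 0.4133 -1.5653 -0.0104] w0.0412 bottom 0.0284
10.95 [0.5768 0.2049 0.1435] [-3.1409  0.0003 -1.1049] [4.5564 1.8094 5.1169] [ 0.4029 -1.6372 -0.0226] w0.0414 bottom 0.0284
```

View pics/i5.png

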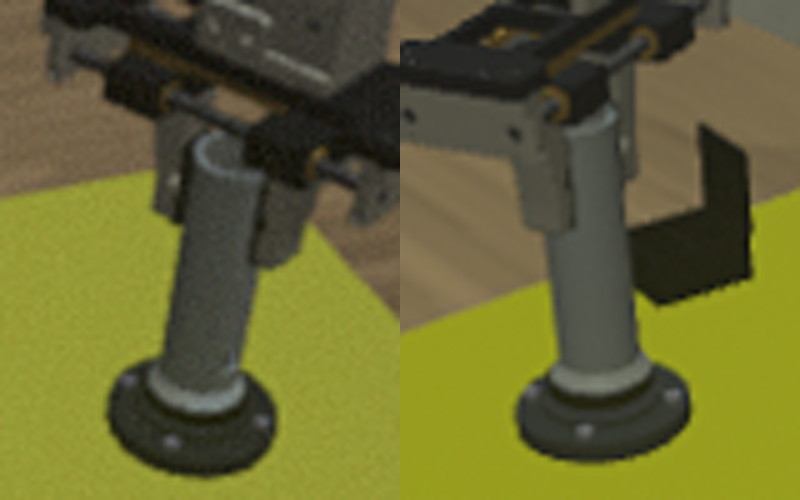

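```bash
python3 -c "
from h import *
S=shot('scene','s6.png')
cv2.imwrite('pics/s6z.png',cv2.resize(S[165:205,380:420,::-1],None,fx=14,fy=14,interpolation=2))"
```

```text
(no output)
```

View pics/s6z.png

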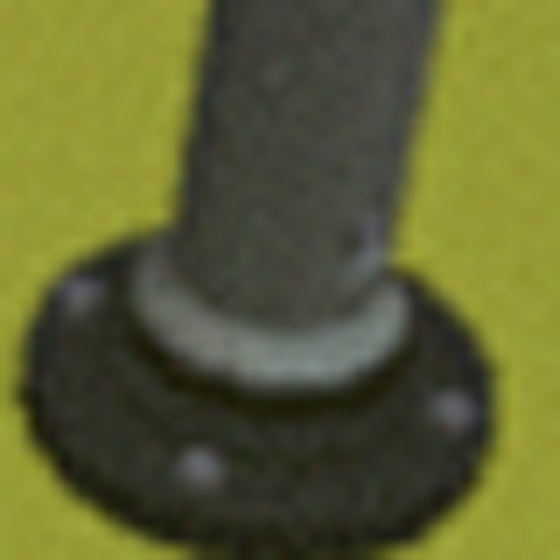

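>>> jog_arm(motion=[[[0,0,0,0,0,-1,0.03],[0,0,0,0,0,-2,0.03],[0,0,0,0,0,-3,0.03],[0,0,0,0,0,-4,0.03],[0,0,0,0,0,-4,0.03]]])

```text
t: 11.55
eef_pos: [0.5768, 0.2049, 0.1434]
ee_rot: [-3.141, 0.0, -1.034]
force: [2.3, 1.6, 3.9]
width: 0.0409
```

```bash
python3 st.py 4 i7; python3 -c "
from h import *
S=shot('scene','s7.png')
cv2.imwrite('pics/s7z.png',cv2.resize(S[165:205,380:420,::-1],None,fx=14,fy=14,interpolation=2))"
```

```text
11.55 [0.5768 0.2049 0.1434] [-3.1409  0.0004 -1.0342] [2.2677 1.5782 3.9453] [ 0.5804 -1.2718 -0.0367] w0.0409 bottom 0.0283
11.6 [0.5768 0.2049 0.1435] [-3.1409  0.0003 -1.0348] [3.5187 1.3306 3.9635] [ 0.62   -1.2605 -0.0302] w0.0412 bottom 0.0284
11.65 [0.5768 0.2049 0.1434] [-3.141   0.0003 -1.035 ] [2.1792 1.5098 5.467 ] [ 0.5966 -1.2545 -0.0366] w0.0411 bottom 0.0283
11.7 [0.5767 0.2049 0.1434] [-3.141   0.0003 -1.0351] [3.4488 1.4245 4.7695] [ 0.5936 -1.2556 -0.0397] w0.0410 bottom 0.0283
```

View pics/s7z.png

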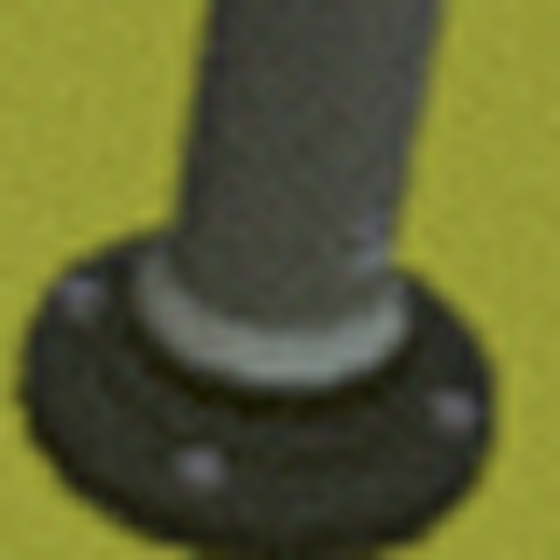

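>>> jog_arm(motion=[[[0,0,0,0,0,0,0.05],[0,0,0,0,0,0,0.06],[0,0,0,0,0,0,0.075],[0,0,0,0,0,0,0.0876],[0,0,0,0,0,0,0.0876],[0,0,0,0,0,0,0.0876]]])

```text
t: 12.4
eef_pos: [0.5766, 0.2048, 0.1433]
ee_rot: [-3.142, 0.0, -1.035]
force: [0.4, 0.3, -0.9]
width: 0.0832
```

```bash
python3 st.py 4 i8; python3 -c "
from h import *
S=shot('scene','s8.png')
cv2.imwrite('pics/s8z.png',cv2.resize(S[165:205,380:420,::-1],None,fx=14,fy=14,interpolation=2))"
```

```text
12.4 [0.5766 0.2048 0.1433] [-3.1415  0.0003 -1.0351] [ 0.3741  0.3289 -0.9342] [-0.0439 -0.0369 -0.0259] w0.0832 bottom 0.0282
12.45 [0.5766 0.2048 0.1433] [-3.1414  0.0003 -1.0352] [ 0.1998  0.1411 -0.9815] [-0.0551  0.0043  0.03  ] w0.0858 bottom 0.0282
12.5 [0.5767 0.2049 0.1434] [-3.1412  0.0003 -1.0351] [ 0.3467  0.3457 -0.1993] [-0.0443  0.0459 -0.0282] w0.0867 bottom 0.0283
12.55 [0.5767 0.2049 0.1434] [-3.1411  0.0003 -1.0352] [-0.1863 -0.5524  0.8377] [-0.0201 -0.0028  0.0138] w0.0866 bottom 0.0283
```

View pics/s8z.png

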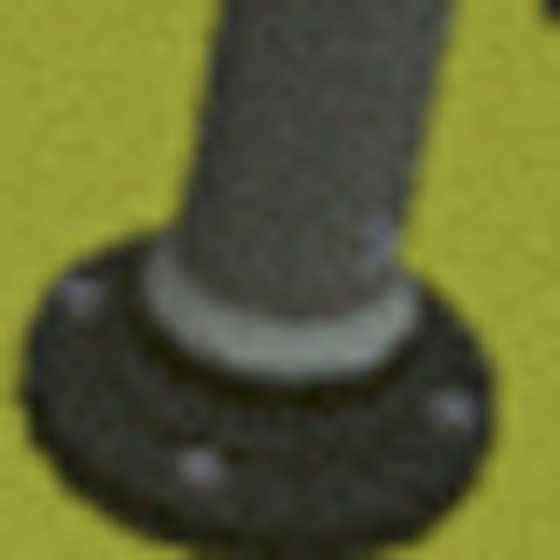

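View pics/i8.png

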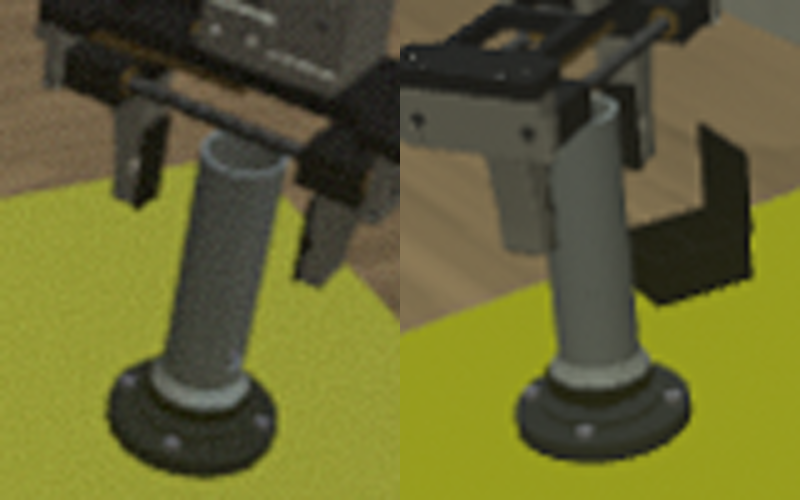

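>>> jog_arm(motion=[[[0,0,-0.01,0,0,0,0.0876],[0,0,-0.03,0,0,0,0.0876],[0,0,-0.06,0,0,0,0.0876],[0,0,-0.09,0,0,0,0.0876],[0,0,-0.12,0,0,0,0.0876],[0,0,-0.12,0,0,0,0.0876],[0,0,-0.12,0,0,0,0.0876]]])

```text
t: 13.35
eef_pos: [0.5769, 0.205, 0.2649]
ee_rot: [-3.139, 0.001, -1.035]
force: [1.4, 0.2, -0.6]
width: 0.0877
```

```bash
python3 st.py 4 i9; python3 -c "
from h import *
print(arm.get_state()['q'])"
```

```text
13.35 [0.5769 0.205  0.2649] [-3.1386  0.0008 -1.0352] [ 1.3952  0.1793 -0.5644] [-0.0353  0.0671 -0.0287] w0.0877 bottom 0.1498
13.4 [0.5764 0.2047 0.2636] [-3.1408  0.0007 -1.0352] [-0.1603  0.6771 -0.1668] [-0.0236  0.1241  0.0039] w0.0875 bottom 0.1485
13.45 [0.5762 0.2046 0.2629] [ 3.1412  0.0005 -1.0353] [0.1115 0.1978 0.6511] [-0.0344  0.1074  0.0209] w0.0876 bottom 0.1478
13.5 [0.5762 0.2046 0.2626] [ 3.1406  0.0004 -1.0352] [ 0.0344 -0.7431 -0.6783] [-0.0332  0.0438 -0.0033] w0.0878 bottom 0.1475
[ 6.59895147e-01  2.47356825e-01 -1.13054309e-01 -4.31595770e-04
 -1.21157623e+00 -1.24137346e-01]
```

View pics/i9.png

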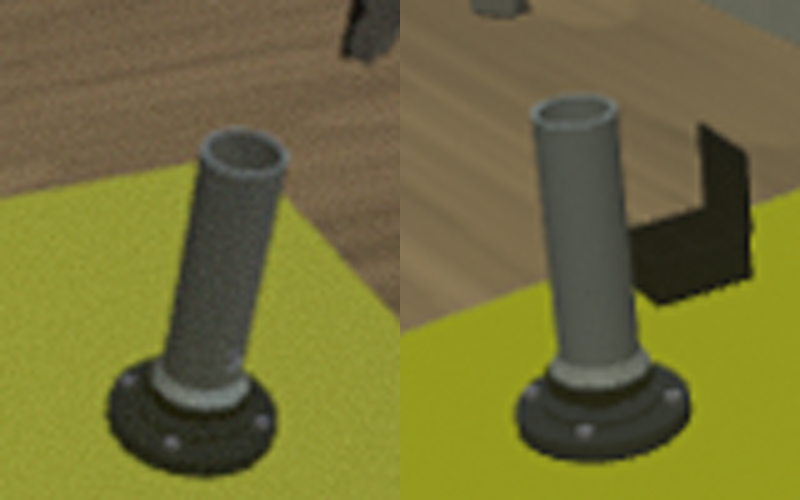

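>>> jog_arm(motion=[[[-0.01,-0.018,0,0,0,8,0.0876],[-0.02,-0.035,0,0,0,16,0.0876],[-0.03,-0.053,0,0,0,24,0.0876],[-0.04,-0.07,0,0,0,32,0.0876],[-0.05,-0.09,0,0,0,40,0.0876],[-0.06,-0.11,0,0,0,48,0.0876],[-0.07,-0.125,0,0,0,56,0.0876],[-0.074,-0.132,0,0,0,61,0.0876]]])

```text
t: 14.35
eef_pos: [0.6522, 0.3367, 0.2603]
ee_rot: [3.14, -0.003, -2.105]
force: [-0.6, -0.6, -0.0]
width: 0.0877
```

>>> jog_arm(motion=[[[0,0,0,0,6,0,0.0876],[0,0,0,0,12,0,0.0876],[0,0,0,0,18,0,0.0876],[0,0,0,0,24,0,0.0876],[0,0,0,0,25,0,0.0876],[0,0,0,0,25,0,0.0876],[0,0,0,0,25,0,0.0876]]])

```text
t: 15.05
eef_pos: [0.6524, 0.3366, 0.2602]
ee_rot: [3.14, -0.438, -2.104]
force: [0.3, -0.3, 2.0]
width: 0.0876
```

```bash
python3 -c "
from loc import *
im,C=wshot('w9.png');print(wproj(C,[[.593,.216,.0555],[.5758,.206,.17]]),C[:3,3])"
```

```text
15.05 [0.65236032 0.33657611 0.26017187] [ 3.13990702 -0.43836556 -2.10410306]
[[313.02012433 149.51724905]
 [320.20383995  89.17945283]] [0.65102307 0.33465942 0.41173953]
```

View pics/w9.png

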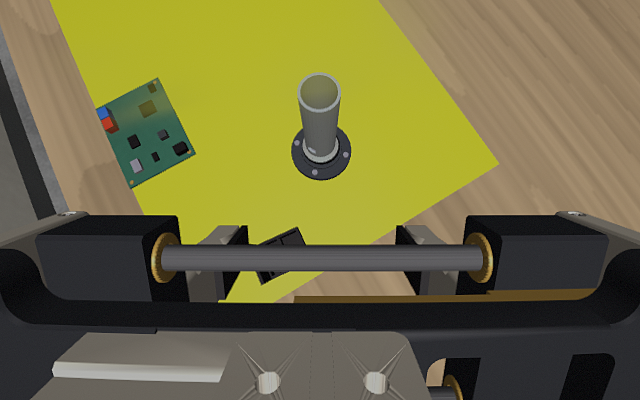

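```bash
python3 -c "
import cv2
a=cv2.imread('pics/w9.png');cv2.imwrite('pics/w9z.png',cv2.resize(a[125:185,285:355],None,fx=10,fy=10,interpolation=2))"
```

```text
(no output)
```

View pics/w9z.png

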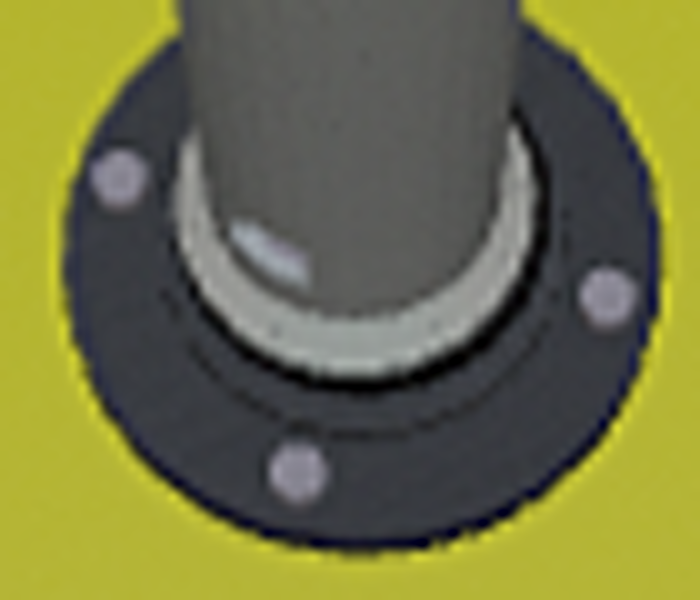

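```bash
python3 -c "
from loc import *
np.set_printoptions(precision=0,suppress=True)
C=np.load('pics/w9.png.npy')
f=lambda P:((wproj(C,P)-[285,125])*10+4.5)
c=np.array([.5758,.206])
def cyl(r,a,z): a=np.radians(a);return [c[0]+r*np.cos(a),c[1]+r*np.sin(a),z]
def btn(r,w,a,z): a=np.radians(a);return [c[0]+r*np.cos(a)-w*np.sin(a),c[1]+r*np.sin(a)+w*np.cos(a),z]
print('flange c',f([[*c,.012]]),'mouth rim r25.5 z30', f([cyl(25.5,q,.030) for q in(-30,60,150)]))
print('tube sides z52',f([cyl(20.5,q,.052) for q in(-30,150,60)]))
for a in(25,30):
  print(a,'hole bottom out/in',f([btn(r,w,a,.0515) for r in(20.0,17) for w in(-5.5,5.5)]).tolist(),'hole top',f([btn(20,w,a,.0645) for w in(-5.5,5.5)]).tolist())
  print('button nose low', f([btn(23.5,w,a,.0515) for w in(-4,4)]).tolist(),'nose mid',f([btn(23.5,w,a,.0555) for w in(-4,4)]).tolist(),'base top',f([btn(18.5,w,a,.0595) for w in(-4,4)]).tolist())
"
```

```text
flange c [[359. 242.]] mouth rim r25.5 z30 [[ 64868752.   -424488.]
 [      402.      3782.]
 [-12287118.    154484.]]
tube sides z52 [[33761406.  -189357.]
 [-8274379.   111926.]
 [     409.     4466.]]
25 hole bottom out/in [[-47739.78124249278, 40427.917221592215], [-1841.971623415704, 7002.3409323875385], [-71058.24088364876, 54456.262297621455], [-1595.5725893629165, 7224.18151303735]] hole top [[-46624.101971908996, 39500.310413045045], [-1768.45875833188, 6793.235023879673]]
button nose low [[-23963.173122947614, 25298.180454766585], [-3195.399937129093, 8298.889457996434]] nose mid [[-23813.523844338746, 25146.034965929954], [-3166.4467311002018, 8237.189416252408]] base top [[-35776.527031542275, 34070.08901695357], [-2907.333837602784, 8577.557638715723]]
30 hole bottom out/in [[-28173.92400032843, 28814.83530359492], [-904.9982841447694, 5720.373666820264], [-41029.822128810876, 37941.86218741798], [-747.5096930230221, 6107.769022210479]] hole top [[-27524.128457739025, 28171.012215456285], [-856.9438285439596, 5531.831526768983]]
button nose low [[-14423.532828836012, 18549.05277104002], [-1736.09029059463, 6471.813432760999]] nose mid [[-14330.056574966226, 18435.760724893476], [-1716.495682597222, 6418.230618455638]] base top [[-21428.375127249965, 24691.92899011056], [-1581.841849320097, 6891.634304846227]]
```

Radii were in mm; redo.

```bash
python3 -c "
from loc import *
np.set_printoptions(precision=0,suppress=True)
C=np.load('pics/w9.png.npy')
f=lambda P:np.round((wproj(C,P)-[285,125])*10+4.5).tolist()
c=np.array([.5758,.206])
def btn(r,w,a,z): r/=1e3;w/=1e3;a=np.radians(a);return [c[0]+r*np.cos(a)-w*np.sin(a),c[1]+r*np.sin(a)+w*np.cos(a),z]
print('flange c',f([[*c,.012]]),'mouth rim', f([btn(25.5,0,q,.030) for q in(-30,60,150)]))
print('tube sides z52',f([btn(20.5,0,q,.052) for q in(-30,150,60)]))
for a in(25,30):
  print(a,'hole bottom out/in',f([btn(r,w,a,.0515) for r in(20.0,17) for w in(-5.5,5.5)]),'hole top',f([btn(20,w,a,.0645) for w in(-5.5,5.5)]))
  print('button nose low', f([btn(23.5,w,a,.0515) for w in(-4,4)]),'nose mid',f([btn(23.5,w,a,.0555) for w in(-4,4)]),'base top',f([btn(18.5,w,a,.0595) for w in(-4,4)]))
"
```

```text
flange c [[359.0, 242.0]] mouth rim [[179.0, 198.0], [360.0, 369.0], [538.0, 195.0]]
tube sides z52 [[206.0, 138.0], [511.0, 135.0], [360.0, 281.0]]
25 hole bottom out/in [[240.0, 232.0], [308.0, 276.0], [253.0, 214.0], [320.0, 259.0]] hole top [[236.0, 196.0], [306.0, 242.0]]
button nose low [[234.0, 259.0], [283.0, 291.0]] nose mid [[233.0, 248.0], [283.0, 281.0]] base top [[253.0, 207.0], [304.0, 240.0]]
30 hole bottom out/in [[249.0, 241.0], [321.0, 280.0], [260.0, 223.0], [332.0, 261.0]] hole top [[245.0, 206.0], [319.0, 246.0]]
button nose low [[246.0, 268.0], [298.0, 296.0]] nose mid [[244.0, 258.0], [297.0, 286.0]] base top [[262.0, 216.0], [315.0, 244.0]]
```

>>> jog_arm(motion=[[[-0.01,0,0.02,0,4,0,0.0876],[-0.02,0,0.04,0,8,0,0.0876],[-0.03,0,0.06,0,12,0,0.0876],[-0.035,0,0.075,0,15,0,0.0876],[-0.035,0,0.075,0,15,0,0.0876],[-0.035,0,0.075,0,15,0,0.0876],[-0.035,0,0.075,0,15,0,0.0876]]])

```text
t: 15.8
eef_pos: [0.6531, 0.3364, 0.1816]
ee_rot: [-3.141, -0.693, -2.106]
force: [-0.0, -0.4, 0.2]
width: 0.0874
```

```bash
python3 -c "
from loc import *
optics.grab_frame('side');im,C=wshot('w10.png');p=wproj(C,[[.593,.216,.0515]])[0];print(p,C[:3,3])
x,y=int(p[0])-25,int(p[1])-25;print(x,y)
a=cv2.imread('pics/w10.png');cv2.imwrite('pics/w10z.png',cv2.resize(a[y-10:y+40,x:x+70],None,fx=11,fy=11,interpolation=0))"
```

```text
15.85 [0.65302581 0.33638977 0.18177382] [-3.14090642 -0.69310433 -2.10579835]
[312.60160403 166.57722553] [0.67093673 0.36759312 0.32914612]
287 141
```

View pics/w10z.png

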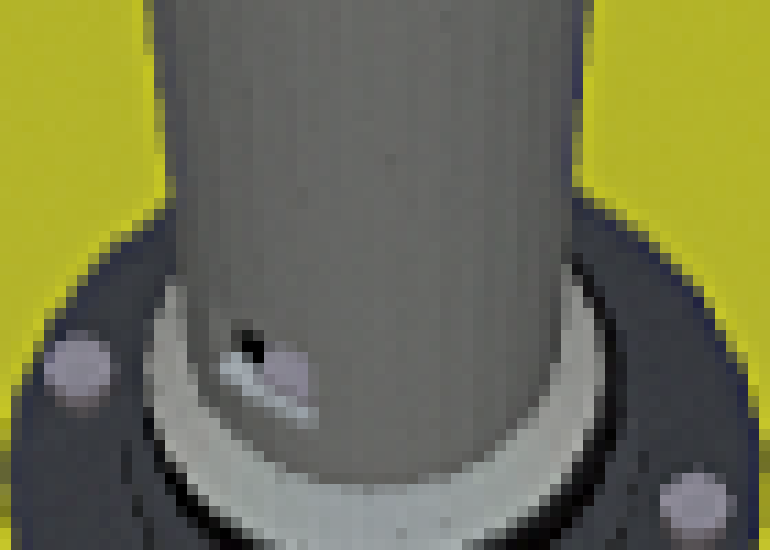

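```bash
python3 -c "
from loc import *
C=np.load('pics/w9.png.npy')
c=np.array([.5758,.206])
def btn(r,w,a,z): r/=1e3;w/=1e3;a=np.radians(a);return [c[0]+r*np.cos(a)-w*np.sin(a),c[1]+r*np.sin(a)+w*np.cos(a),z]
f=lambda P:np.round((wproj(C,P)-[285,125])*10+4.5).tolist()
print(f([btn(25.5,0,62,z) for z in(.026,.028,.03,.032,.034)]), 'flange edge',f([btn(45,0,62,.0)]))
C=np.load('pics/w10.png.npy');g=lambda P:np.round((wproj(C,P)-[287,131])*11+5).tolist()
print(g([btn(25.5,0,62,z) for z in(.026,.028,.03,.032,.034)]), 'flange edge',g([btn(45,0,62,.0)]))
print('ledge out',[g([btn(20.5,w,26,z) for w in(-5.5,5.5)]) for z in(.0495,.0515,.0535)])
a=cv2.imread('pics/w10.png');cv2.imwrite('pics/w10y.png',cv2.resize(a[140:215,280:350],None,fx=8,fy=8,interpolation=0))
print(((np.array(g([btn(25.5,0,62,z) for z in(.028,.032)])) -5)/11+[287,131]))
"
```

```text
[[367.0, 377.0], [367.0, 373.0], [367.0, 369.0], [367.0, 364.0], [367.0, 360.0]] flange edge [[372.0, 556.0]]
[[391.0, 582.0], [391.0, 573.0], [391.0, 564.0], [391.0, 555.0], [391.0, 546.0]] flange edge [[399.0, 839.0]]
ledge out [[[229.0, 380.0], [316.0, 429.0]], [[228.0, 369.0], [316.0, 419.0]], [[227.0, 359.0], [315.0, 409.0]]]
[[322.09090909 182.63636364]
 [322.09090909 181.        ]]
```

View pics/w10y.png

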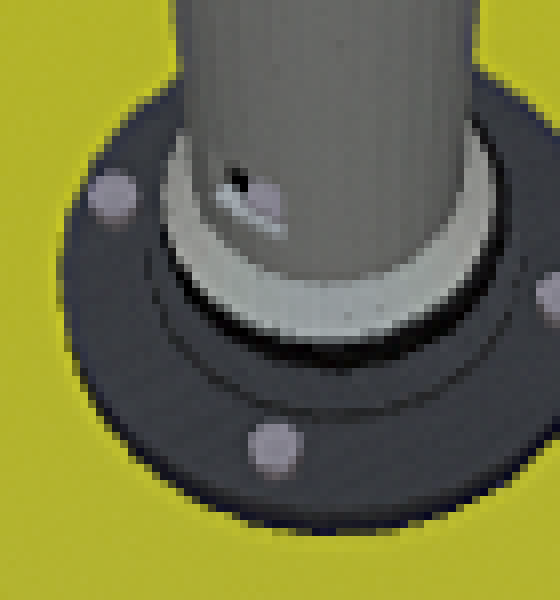

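>>> jog_arm(motion=[[[0.015,0,-0.018,0,-8,0,0.0876],[0.03,0,-0.035,0,-16,0,0.0876],[0.045,0,-0.053,0,-24,0,0.0876],[0.058,0,-0.069,0,-32,0,0.0876],[0.058,0,-0.069,0,-40,0,0.0876],[0.058,0,-0.069,0,-40,0,0.0876],[0.058,0,-0.069,0,-40,0,0.0876],[0.058,0,-0.069,0,-40,0,0.0876]]])

```text
t: 16.7
eef_pos: [0.6526, 0.3361, 0.2722]
ee_rot: [-3.141, 0.004, -2.105]
force: [-0.2, -0.6, -0.2]
width: 0.0875
```

```bash
cat > go.py <<'E'
from loc import *
import sys
np.set_printoptions(precision=4,suppress=True)
# args x y z yawdeg -> needed tool shift, rotvec deg
x,y,z,w=map(float,sys.argv[1:])
s=arm.get_state();R=Ro.from_euler('xyz',s['ee_rot']);print(s['eef_pos'],s['ee_rot'])
T=Ro.from_euler('xyz',[np.pi,0,np.radians(w)])
print(R.inv().apply(np.array([x,y,z])-s['eef_pos']),np.degrees((R.inv()*T).as_rotvec()))
E
python3 go.py .576 .2055 .263 -59
```

```text
[0.6526 0.3361 0.2722] [-3.1412  0.0041 -2.1052]
[ 0.1514 -0.0006  0.0086] [ -0.1488   0.1989 -61.6213]
```

>>> jog_arm(motion=[[[0.02,0,0.004,0,0,-8,0.0876],[0.04,0,0.008,0,0,-16,0.0876],[0.06,0,0.008,0,0,-24,0.0876],[0.08,0,0.008,0,0,-32,0.0876],[0.1,0,0.008,0,0,-40,0.0876],[0.12,0,0.008,0,0,-48,0.0876],[0.14,0,0.008,0,0,-56,0.0876],[0.151,-0.001,0.008,0,0,-61.6,0.0876]]])

```text
t: 17.5
eef_pos: [0.5762, 0.2054, 0.2626]
ee_rot: [-3.141, 0.001, -1.024]
force: [0.8, -0.7, 0.8]
width: 0.0877
```

```bash
python3 st.py 6 j1;python3 go.py .576 .206 .145 -59
```

```text
17.5 [0.5762 0.2054 0.2626] [-3.1408  0.001  -1.0241] [ 0.7869 -0.6984  0.777 ] [-0.0069  0.0481  0.0119] w0.0877 bottom 0.1475
17.55 [0.5758 0.2045 0.2628] [-3.1408  0.001  -1.0198] [-1.1161 -0.1825  0.7882] [-0.1514  0.3063 -0.0017] w0.0876 bottom 0.1477
17.6 [0.5765 0.2054 0.2629] [-3.14    0.001  -1.0284] [ 0.7439  0.131  -0.4253] [0.0306 0.0235 0.0224] w0.0874 bottom 0.1478
17.65 [0.5769 0.206  0.2629] [-3.1396  0.0011 -1.0318] [0.3999 0.3066 0.2088] [-0.0606  0.0474  0.0096] w0.0876 bottom 0.1478
17.7 [0.577  0.2064 0.2629] [-3.1393  0.0012 -1.0325] [-0.0039  0.8677 -0.5622] [-0.0063 -0.0459  0.009 ] w0.0876 bottom 0.1478
17.75 [0.5771 0.2065 0.2629] [-3.1391  0.0012 -1.0321] [ 0.3857  1.1196 -0.479 ] [-0.0502  0.0082  0.0199] w0.0878 bottom 0.1478
[0.577  0.2065 0.2628] [-3.1391  0.0013 -1.0317]
[0.     0.0014 0.1178] [-0.1417  0.0729 -0.1109]
```

View pics/j1.png

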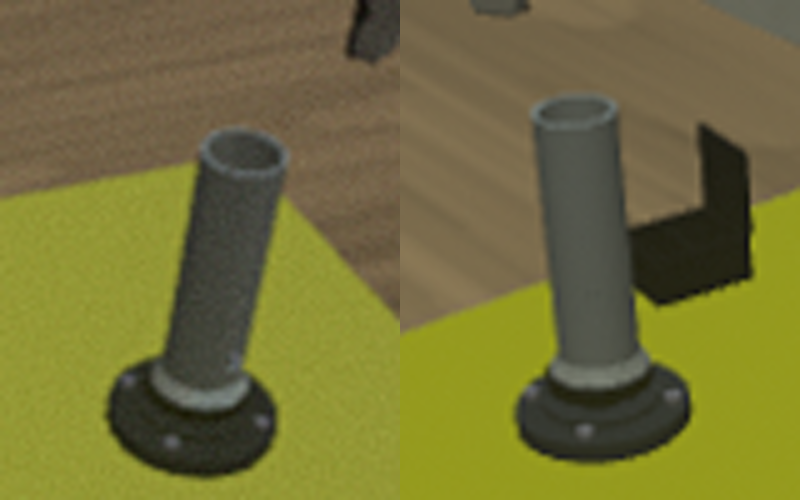

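>>> jog_arm(motion=[[[0,0.001,0.03,0,0,0,0.0876],[0,0.001,0.06,0,0,0,0.0876],[0,0.001,0.085,0,0,0,0.0876],[0,0.001,0.105,0,0,0,0.0876],[0,0.001,0.118,0,0,0,0.0876],[0,0.001,0.118,0,0,0,0.0876],[0,0.001,0.118,0,0,0,0.0876],[0,0.001,0.118,0,0,0,0.0876]]])

```text
t: 18.6
eef_pos: [0.5771, 0.2068, 0.1461]
ee_rot: [-3.137, 0.001, -1.032]
force: [-0.3, -1.3, -0.0]
width: 0.0877
```

>>> jog_arm(motion=[[[0,0,0,0,0,0,0.06],[0,0,0,0,0,0,0.05],[0,0,0,0,0,0,0.03],[0,0,0,0,0,0,0.03],[0,0,0,0,0,0,0.03],[0,0,0,0,0,0,0.03],[0,0,0,0,0,0,0.03]]], newtons=30)

```text
t: 19.3
eef_pos: [0.5772, 0.2068, 0.1461]
ee_rot: [-3.137, 0.001, -1.032]
force: [0.6, 0.3, 0.4]
width: 0.0407
```

```bash
python3 st.py 4 j2
```

```text
19.3 [0.5772 0.2068 0.1461] [-3.137   0.0011 -1.0315] [0.5928 0.2762 0.4041] [-0.0491 -0.0972  0.0062] w0.0407 bottom 0.0310
19.35 [0.5772 0.2068 0.1461] [-3.137   0.0011 -1.0315] [0.9026 0.4342 0.6677] [-0.0262 -0.0963 -0.0146] w0.0414 bottom 0.0310
19.4 [0.5772 0.2068 0.1461] [-3.137   0.0011 -1.0316] [ 0.6712  0.721  -0.0704] [ 0.0277 -0.0922 -0.0037] w0.0416 bottom 0.0310
19.45 [0.5772 0.2068 0.1461] [-3.137   0.0011 -1.0315] [1.1198 0.1966 0.1435] [ 0.0036 -0.1542  0.0108] w0.0414 bottom 0.0310
```

View pics/j2.png

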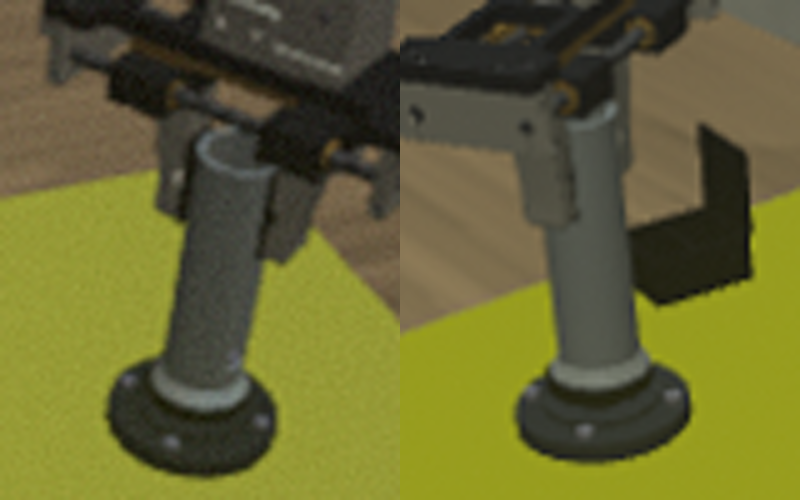

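>>> jog_arm(motion=[[[0,0,0.001,0,0,0,0.03],[0,0,0.0018,0,0,0,0.03],[0,0,0.0018,0,0,-2,0.03],[0,0,0.0018,0,0,-4,0.03],[0,0,0.0018,0,0,-6,0.03],[0,0,0.0018,0,0,-6,0.03]]])

```text
t: 20.1
eef_pos: [0.5773, 0.2069, 0.1447]
ee_rot: [-3.137, 0.001, -0.926]
force: [-0.5, -0.0, 3.9]
width: 0.041
```

```bash
python3 st.py 4 j3;  python3 -c "
from h import *
S=shot('scene','s9.png')
cv2.imwrite('pics/s9z.png',cv2.resize(S[165:205,380:420,::-1],None,fx=14,fy=14,interpolation=2))"
```

```text
20.1 [0.5773 0.2069 0.1447] [-3.1365  0.0005 -0.9263] [-0.4501 -0.0083  3.9268] [-0.0473  0.4601  0.044 ] w0.0410 bottom 0.0296
20.15 [0.5773 0.2069 0.1446] [-3.1365  0.0005 -0.9274] [-1.2827  0.8695  4.0163] [-0.0438  0.4659  0.0824] w0.0409 bottom 0.0295
20.2 [0.5773 0.2069 0.1446] [-3.1365  0.0006 -0.9277] [-1.0456 -0.4672  3.7439] [-0.096   0.4738  0.0183] w0.0414 bottom 0.0295
20.25 [0.5773 0.2069 0.1446] [-3.1365  0.0005 -0.9276] [-1.1617 -0.2415  4.9233] [-0.0656  0.4384  0.0085] w0.0414 bottom 0.0295
```

View pics/s9z.png

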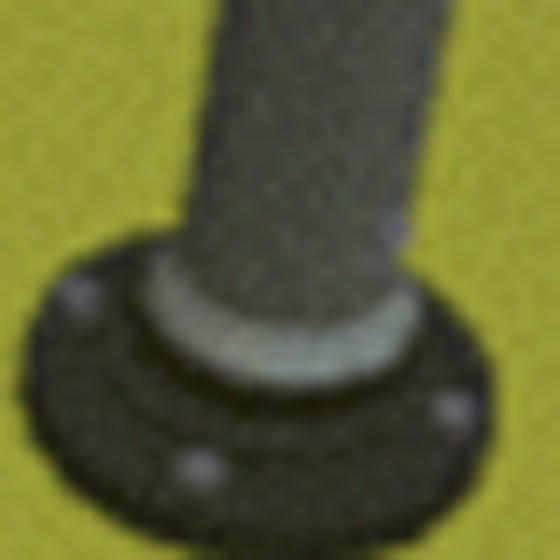

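>>> jog_arm(motion=[[[0,0,0,0,0,0,0.05],[0,0,0,0,0,0,0.07],[0,0,0,0,0,0,0.0876],[0,0,0,0,0,0,0.0876],[0,0,0,0,0,0,0.0876],[0,0,0,0,0,0,0.0876]]])

```text
t: 20.95
eef_pos: [0.5773, 0.2069, 0.1444]
ee_rot: [-3.137, 0.001, -0.927]
force: [-1.3, -0.0, 0.6]
width: 0.0832
```

>>> jog_arm(motion=[[[0,0,-0.01,0,0,0,0.0876],[0,0,-0.03,0,0,0,0.0876],[0,0,-0.06,0,0,0,0.0876],[0,0,-0.09,0,0,0,0.0876],[0,0,-0.12,0,0,0,0.0876],[0,0,-0.12,0,0,0,0.0876],[0,0,-0.12,0,0,0,0.0876]]])

```text
t: 21.65
eef_pos: [0.577, 0.2067, 0.2658]
ee_rot: [-3.134, 0.001, -0.927]
force: [-0.7, 0.6, -1.3]
width: 0.0875
```

```bash
python3 st.py 4 j4; python3 go.py .652 .337 .26 -120.6;  python3 -c "
from h import *
S=shot('scene','s10.png')
cv2.imwrite('pics/s10z.png',cv2.resize(S[165:205,380:420,::-1],None,fx=14,fy=14,interpolation=2))"
```

```text
21.65 [0.577  0.2067 0.2658] [-3.1343  0.0008 -0.9274] [-0.7422  0.6174 -1.3067] [-0.1053  0.0975 -0.0072] w0.0875 bottom 0.1507
21.7 [0.5766 0.2064 0.2646] [-3.1364  0.001  -0.9275] [ 0.8587 -0.2633 -1.1461] [-0.0157  0.1149  0.0184] w0.0881 bottom 0.1495
21.75 [0.5764 0.2062 0.2639] [-3.1377  0.001  -0.9276] [-0.0261 -0.5724 -0.5168] [-0.0707  0.0543  0.0147] w0.0871 bottom 0.1488
21.8 [0.5764 0.2062 0.2635] [-3.1383  0.0008 -0.9275] [-1.661   0.1741  0.1404] [-0.0693  0.0798  0.0041] w0.0874 bottom 0.1484
[0.5764 0.2062 0.2634] [-3.1386  0.0008 -0.9275]
[-0.0593 -0.1389  0.0039] [-0.1266  0.1417 67.4607]
```

View pics/s10z.png

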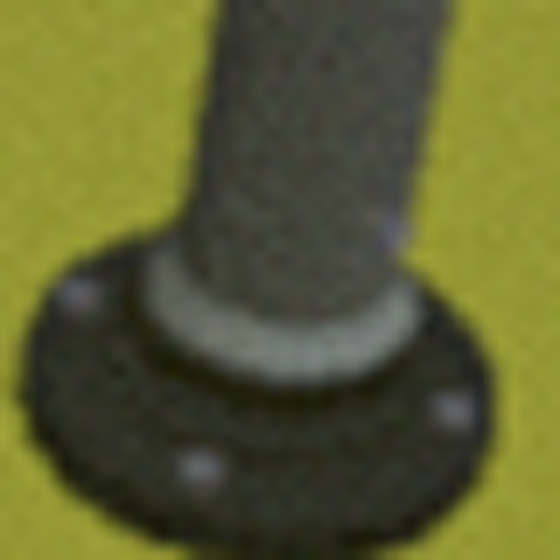

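View pics/j4.png

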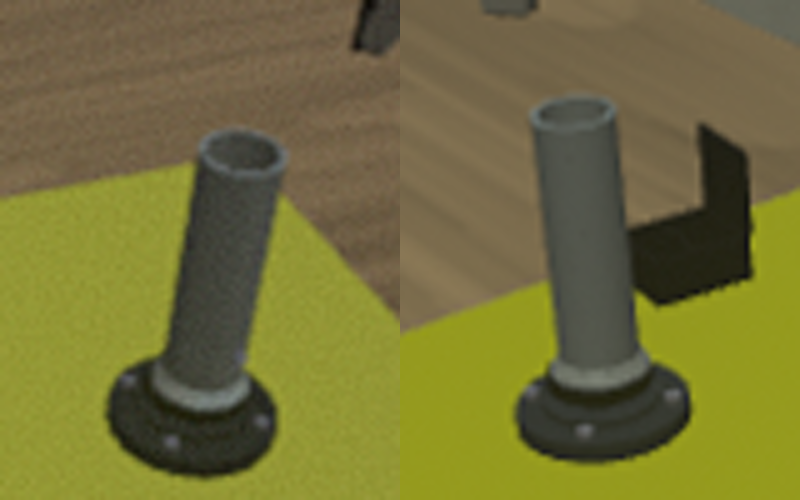

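The button now shows at the silhouette at zoomed (395,235). I'll check it close up with the wrist camera.

>>> jog_arm(motion=[[[-0.007,-0.017,0,0,0,8,0.0876],[-0.014,-0.034,0,0,0,16,0.0876],[-0.022,-0.051,0,0,0,24,0.0876],[-0.03,-0.068,0,0,0,32,0.0876],[-0.038,-0.085,0,0,0,40,0.0876],[-0.046,-0.105,0,0,0,48,0.0876],[-0.054,-0.125,0,0,0,56,0.0876],[-0.059,-0.139,0,0,0,64,0.0876]]])

```text
t: 22.7
eef_pos: [0.6526, 0.3378, 0.2625]
ee_rot: [-3.142, 0.001, -2.05]
force: [-0.0, 0.2, 0.3]
width: 0.0878
```

>>> jog_arm(motion=[[[0,0,0.02,0,8,0,0.0876],[0,0,0.04,0,16,0,0.0876],[0,0,0.06,0,24,0,0.0876],[0,0,0.08,0,32,0,0.0876],[0,0,0.08,0,40,0,0.0876],[0,0,0.08,0,40,0,0.0876],[0,0,0.08,0,40,0,0.0876]]])

```text
t: 23.4
eef_pos: [0.6524, 0.3382, 0.1779]
ee_rot: [3.139, -0.702, -2.048]
force: [-0.2, -0.5, 1.5]
width: 0.0872
```

```bash
python3 -c "
from loc import *
optics.grab_frame('side');im,C=wshot('w11.png');p=wproj(C,[[.593,.216,.0515]])[0];print(p,C[:3,3])
x,y=int(p[0])-25,int(p[1])-25;print(x,y)
a=cv2.imread('pics/w11.png');cv2.imwrite('pics/w11z.png',cv2.resize(a[y-10:y+40,x:x+70],None,fx=11,fy=11,interpolation=0))"
```

```text
23.45 [0.65304213 0.33807498 0.18144016] [-3.14127077 -0.69666337 -2.04973958]
[318.5146518  165.58791684] [0.66949453 0.37068327 0.32868384]
293 140
```

View pics/w11z.png

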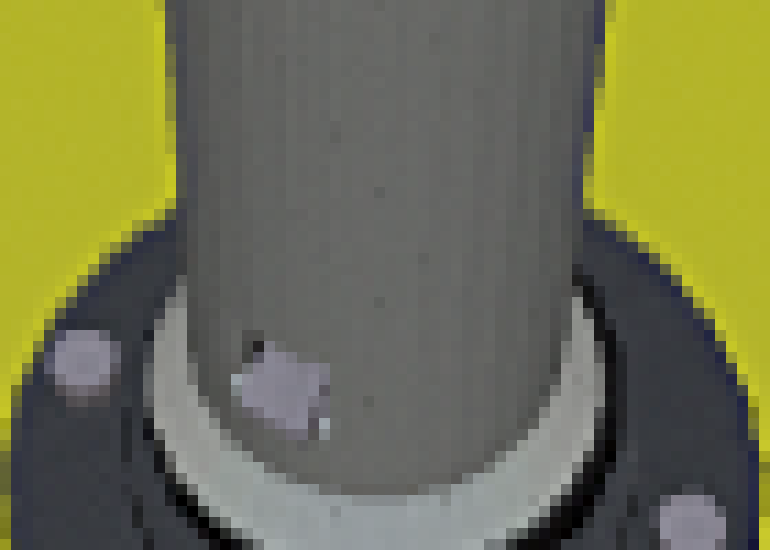

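```bash
python3 -c "
from loc import *
np.set_printoptions(precision=4,suppress=True)
S=shot('scene','f1.png');D=shot('side','f2.png')
a=lambda x,y:ray('scene',up((x,y),5,360,110));b=lambda x,y:ray('side',up((x-400,y),5,205,130))
print('top',bearing_meet([a(243,155)],[b(574.5,113)]), onz('scene',up((243,155),5,360,110),.17),onz('side',up((174.5,113),5,205,130),.17))
print('mouth',bearing_meet([a(201,383)],[b(599.5,367)]))
for n in('scene','side'):
  A=cv2.imread('pics/%s0.png'%n);B=cv2.imread('pics/%s.png'%('f1' if n=='scene' else 'f2'));d=(cv2.absdiff(A,B).max(2)>50)
  bx={'scene':{'board':(330,245,418,305),'reel':(185,258,225,298),'box':(440,195,485,228)},'side':{'board':(318,190,392,230),'reel':(418,260,458,298),'box':(247,152,278,192)}}[n]
  print(n,{k:int(d[v[1]:v[3],v[0]:v[2]].sum()) for k,v in bx.items()})
print(arm.get_state()['force'])"
```

```text
top (array([0.5781, 0.2075]), np.float64(1.6653345369377348e-16)) [0.5834 0.204  0.17  ] [0.5788 0.2088 0.17  ]
mouth (array([0.5769, 0.2086]), np.float64(1.1102230246251565e-16))
scene {'board': 0, 'reel': 0, 'box': 0}
side {'board': 0, 'reel': 0, 'box': 62}
[-0.3049 -0.3444  0.6253]
```

View pics/f2.png

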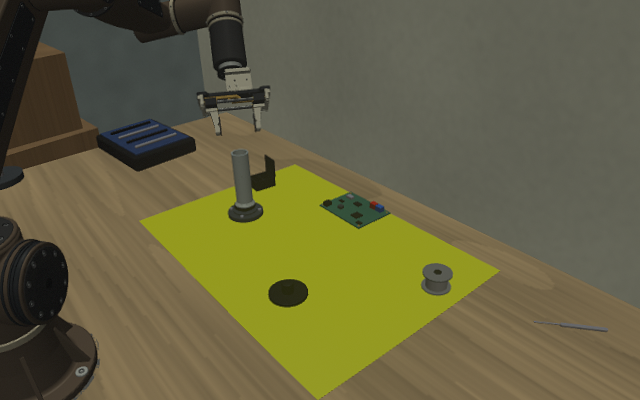

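```bash
python3 -c "
from station import arm
print(arm.get_state()['t'],arm.job_done())"
```

```text
the job is handed in; nothing more can be done
23.6 None
```

The tube is on the fume port with the button out through its hole. I handed the job in at 23.6 s; the system gives no verdict.

**What I did:** I lifted the tube off its parking base, slid it over the stub, pushed the button in, pressed the collar down about 6 mm and turned the tube. On the first try I let go too soon. The wrist camera showed the button still behind the wall, about 9° further round. I gripped the tube again, pressed lightly and turned it 6° more until the button popped through, then let go and backed off. The highest force in any reading was about 6 N.

**Last checks:**
- **Lock:** the wrist camera shows the button sticking out over the hole's lower edge, nearly centred in the hole.
- **Pose:** the tube stands upright, leaning about 0.01 rad. From the pictures its lower end was about 28–30 mm above the bench before the final turn. I did not measure it afterwards, but it should be about 30 mm if locked.
- **Axis:** the last fixed-camera measurement put the tube 2–3 mm from my stub estimate. The fit allows only 1.5 mm, so I put the rest down to pixel error.
- **Other objects:** the board and reel show no change in either fixed view. The parts box shows no change in the scene camera, and the side-view difference looks like the tube in front of it.
- **Robot:** the gripper is open and clear of everything.

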